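# Close the gluing press and clip it shut

### The arm

A 7-joint arm with a two-finger parallel gripper is mounted at the origin on the work surface. World frame = base frame: x ahead of the robot, y to its left, z up, the work surface at z = 0. Lengths are in m, angles in rad, forces in N, time in s.
With the tool pointing down it reaches from about 0.4 to 0.85 m from the base axis. Payload 4.4 kg.
Tool frame: the origin (TCP) lies midway between the tips of the shut fingers; the grasp point (between the pads) lies 19 mm behind it; z points along the fingers, y is the direction in which the jaws open and shut (so a half turn about z gives the same grasp; the last joint's range is limited). The gripper opens to 94 mm and grips with 3 to 60 N. Pads are 16 mm wide; open, the fingers measure 119 mm over their backs; the gripper's body (75 mm by 177 mm) begins 78 mm behind the grasp point.
Start: joints at [1.054, 0.628, 0.038, 1.517, -0.027, 0.996, -0.02], TCP at [0.283, -0.585, 0.18] pointing down, gripper open.
Joint ranges: [-3.06, 3.06], [-0.37, 2.12], [-1.25, 1.32], [0.18, 2.47], [-1.1, 4.24], [0.23, 1.98], [-2.94, 2.94]. Speed limits (rad/s): [2.57, 2.57, 3.14, 3.14, 3.14, 3.14, 3.14].

### API

Orientations are given as a unit quaternion [x, y, z, w].
In Python, from bench import observe, capture, camera_params, close_job gives the robot as it stands.
- The arm moves only by the tool send_rows, never from a script. Its argument "motion" is a list of rows, each an object with "hand": the finger opening in mm, from 0 to 94; "travel": the shift along the tool's x, y, z in mm, a list of three; "delta_rot": the turn, a rotation vector about the tool's x, y, z in rad, a list of three. In form: [{"hand": hand, "travel": [x, y, z], "delta_rot": [ax, ay, az]}, ...]. A call has 1 to 12 rows; each row is the pose to reach, as a shift and turn from the pose commanded when the call began, along the tool's axes at that moment; what a row does not reach only later rows make up. A row lasts 1/12 s, in which the tool goes at most 41.7 mm and 7.16 degrees, less where a joint would pass 70% of its speed; a pose out of reach is approached as far as the arm can. A call with a gripper value outside its range is refused whole. The fingers move at their own pace and stop on an object; the grip force is fixed at half the most. Time passes only in rows, so rows that repeat a pose let the fingers close. It gives the time, the measured TCP pose, the force and the opening at its end, in the units of the state.
- observe(): the state, without advancing time (a new reading comes with each control period).
- capture(name): name is "scene" or "side" or "wrist"; returns the picture (384x512x3 uint8, red, green, blue); there is no depth.
- camera_params(name): a dict with "fx", "fy", "cx", "cy" (pixels), "dist_coeffs" ([k1, k2, p1, p2, k3] as OpenCV has them; the pictures are not rectified), "position" and "rotation" of the camera in the world. Camera axes: x right, y up, looking along -z (the intrinsics and any distortion apply to the point x, -y, -z); pixel columns grow to the right and rows downward; lengths in m; the calibration is good to about 2 mm. A picture is of the moment at which its call begins: read the wrist's pose just before it. camera_params takes no time and is no camera call; for the wrist camera it gives the pose at the moment of the call.
- close_job(): hands the job in, once; it reports no verdict.
The state is a dict: "clock": time; "joint_positions": joint angles; "qd": joint speeds; "effort": joint torques, N m; "ee_pos": TCP position; "orientation": TCP orientation; "force": force on the tool from outside, world axes, zero at the start; "ft_torque": the same for the moment, N m; "finger_gap": finger opening in m.
Only numpy, scipy, OpenCV 4.12 (cv2) and the standard library are available. Lean on these libraries where they do the work, as an engineer would, in place of code of your own. Each camera call takes 0.05 s, during which the arm holds its last target.

### The job

A freshly glued thin panel lies in the small leaning wooden press. First fold the press's hinged leaf fully shut against its leaning board; then squeeze the spring clamp open, take it off its rail and let it close over the middle of the press's top edge, squarely in line with the board, so that it pinches the leaf and the board together and stays there on its own. Leave the mug, the jar and the bottle where they stand.

Things in the scene. Friction and masses are not known exactly. Their poses are not given: they have to be found in the camera images.
- press: wooden stand of the gluing press, fixed to the bench: foot 150 x 170 mm, 14 mm thick, with two posts at 60 mm either side of the middle (y) that carry the leaning board. Origin on the bench, 20 mm on the +x side of the foot's centre. Its +x points to the side on which the leaf opens, roughly away from the robot; y along the hinge
- board: leaning back board, fixed on the stand: 140 wide (y), 130 long (z), 7 mm thick (x -7 to 0). Origin at mid-width on the hinge line at its lower edge, 34 mm above the bench. z runs up the slope to the free top edge, leaning 35 degrees from vertical towards press -x (the robot's side); x is the inner face's normal, away from the robot and up. Behind it the middle 100 mm of width is free
- board_edge (a point): middle of the board's top edge, on the inner face, 130 mm up the slope from the hinge, about 140 mm above the bench; axes as board. Closed, leaf and board together are 14 mm thick here (x from -7 to +7 mm) and flush at the top
- leaf (a joint): angle of the hinged leaf (140 mm wide, 124 mm long, 6 mm thick, the same outline as the board), rad: 0 shut flat on the board, growing as it folds away from the board towards press +x and down (vertical at 0.61), up to 1.45. Stiff hinge: it stays about where it is left
- leaf_edge (a point): middle of the leaf's free edge, at its outer face (the face away from the board), 130 mm from the hinge line and 7 mm outside it; axes turn with the leaf (z from the hinge to the free edge, x outward normal)
- rail: wooden storage rail, fixed: foot 80 (x) x 200 (y) x 16 mm, with an upright batten 14 mm thick (x), 200 mm long (y), its top edge 85 mm above the bench. Origin on the bench under its centre
- clamp: spring clamp like a big clothes peg, steel, black handles, 30 mm wide (y), 134 long (z), 140 g. Origin on the pivot; handles 8 to 62 mm above it, rubber jaw pads 50 to 70 mm below it, facing along x. Starts upright on the rail, pivot 132 mm above the bench, handles 44 mm over the outside at z = 44 mm. Squeezed across x (16 N) to the stop: handles parallel, 34 mm over all, pads 28 mm apart
- clamp_mouth (a point): midway between the jaw pads when these are 14 mm apart, 60 mm below the pivot. The clamp's frame and this point are fixed to its +x half: at 14 mm opening they are the clamp's middle frame, and turn up to 0.12 rad off it as it opens. Between pivot and pads the arms are 25 mm apart
- clamp_half (a joint): opening angle of the clamp, rad: 0 with the pads parallel and 14 mm apart, 0.24 squeezed fully open, -0.2 fully closed with nothing in the jaws
- mug: white china mug, 80 mm across, 90 mm tall, handle at its +y side; origin at the centre of its underside
- ink_jar: squat glass jar with a black cap, 52 mm across, 50 mm tall; origin at the centre of its underside
- varnish: amber bottle, 56 mm across, 130 mm tall; origin at the centre of its underside
Things that resemble listed ones, but are neither listed nor needed, are in the scene too. What is shaped like the press but turquoise or yellow is not meant. Of the things shaped like the clamp, the steel one is meant.

How it is judged:
By the outcome, as a careful person would: the job done as asked, in the order asked, and still so for the second after the job is handed in, with the robot touching nothing.
It also fails if it takes over 56 s, if anything falls off the work surface, if the arm or the gripper's body presses on something with over 40 N, if the wrist force passes 120 N, or if a joint passes its speed limit or range.

## Working session

There is one attempt and no reset: what is moved stays moved. The work goes in short steps, Python scripts to look and compute and a tool call to move; the robot and the scene stay as the last step left them, time stands still between calls to the robot, and variables do not carry over. Pictures are saved under pics/ and viewed, and the job is handed in when it is done.

Besides the shell and the picture viewer there is one more tool, called after ">>>" by a JSON object that holds its "name" and its "arguments". send_rows: Moves the arm, as the interface text tells. Its arguments: {"type":"object","properties":{"motion":{"type":"array","items":{"type":"object","properties":{"hand":{"type":"number"},"travel":{"type":"array","items":{"type":"number"}},"delta_rot":{"type":"array","items":{"type":"number"}}}}}},"required":["motion"]}

```bash
mkdir -p pics; ls
python3 - <<'E'
from bench import *
import cv2
s=observe();print(s)
for n in ["scene","side","wrist"]:
    p=camera_params(n);print(n,p)
    im=capture(n);cv2.imwrite(f"pics/{n}0.png",im[:,:,::-1])
E
```

```text
pics
{'clock': 0.0, 'joint_positions': array([ 1.05419609,  0.62933701,  0.03841127,  1.51832163, -0.02698814,
        0.99631751, -0.02000337]), 'qd': array([ 0.00061201,  0.00024329,  0.00012939,  0.00143615,  0.00149641,
       -0.0026186 ,  0.00041654]), 'effort': array([-7.50641925e-05, -5.49745810e+01,  1.14301857e+00, -1.86634487e+01,
       -5.22515760e-02,  2.36208824e-02,  1.56301799e-04]), 'ee_pos': array([ 0.28292987, -0.58441408,  0.17927436]), 'orientation': array([ 9.74701100e-01,  2.23510389e-01, -2.16009715e-04, -9.07872727e-04]), 'force': array([ 0.44961236,  1.12104779, -0.67488295]), 'ft_torque': array([-0.01744757, -0.03017689,  0.01141872]), 'finger_gap': 0.09403014018583077}
scene {'fx': 389.6608400362955, 'fy': 389.6608400362955, 'cx': 255.76181461044683, 'cy': 190.84808166483396, 'dist_coeffs': array([-0.08230805,  0.        ,  0.        ,  0.        ,  0.        ]), 'position': array([ 1.17955507, -0.76663323,  0.98186147]), 'rotation': array([0.37646107, 0.16806268, 0.34707669, 0.84235965])}
side {'fx': 434.13533707035157, 'fy': 434.13533707035157, 'cx': 254.72843119024407, 'cy': 192.4719360914676, 'dist_coeffs': array([-0.09326699,  0.        ,  0.        ,  0.        ,  0.        ]), 'position': array([-0.17119681,  0.61135285,  1.06043765]), 'rotation': array([-0.14172029,  0.34864383,  0.85848122, -0.34838605])}
wrist {'fx': 280.05803694657766, 'fy': 280.05803694657766, 'cx': 252.09070921417964, 'cy': 187.32114245190755, 'dist_coeffs': array([-0.05481289,  0.        ,  0.        ,  0.        ,  0.        ]), 'position': array([ 0.35617712, -0.55075907,  0.38394026]), 'rotation': array([-0.11851516,  0.07604754, -0.52602166,  0.83873246])}
```

View pics/scene0.png

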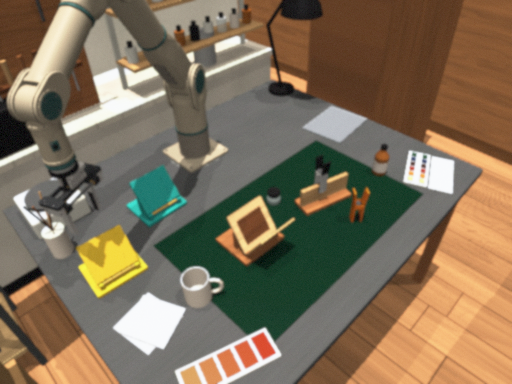

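View pics/side0.png

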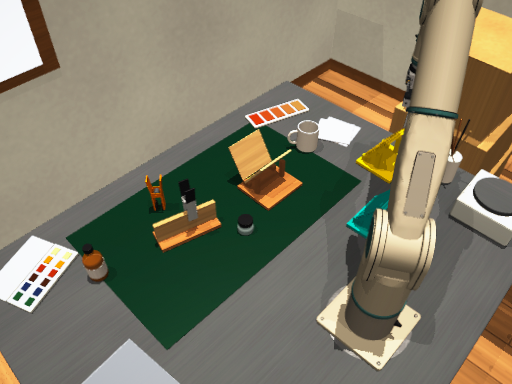

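View pics/wrist0.png

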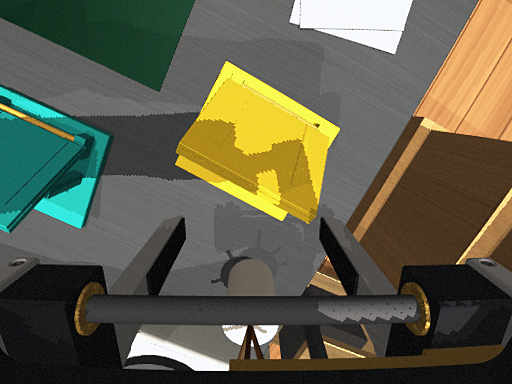

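Scene: the wooden press is at about (255,230); the turquoise (155,195) and yellow (112,260) presses are decoys. The steel clamp with black handles is on the rail at (322,172). The orange one at (359,205) is a decoy. I'll enlarge these to confirm.

```bash
cat > h.py <<'E'
import numpy as np, cv2
from scipy.spatial.transform import Rotation as R
from bench import *
F=np.diag([1,-1,-1.])
def K(p): return np.array([[p['fx'],0,p['cx']],[0,p['fy'],p['cy']],[0,0,1]])
def ray(p,uv):
    uv=np.array(uv,float).reshape(-1,1,2)
    n=cv2.undistortPoints(uv,K(p),p['dist_coeffs'])[:,0]
    d=np.c_[n[:,0],-n[:,1],-np.ones(len(n))]
    d=R.from_quat(p['rotation']).apply(d)
    return np.array(p['position']),d/np.linalg.norm(d,axis=1)[:,None]
def onz(p,uv,z):
    o,d=ray(p,uv); return o+d*((z-o[2])/d[:,2])[:,None]
def tri(views):
    A=np.zeros((3,3));b=np.zeros(3)
    for p,uv in views:
        o,d=ray(p,[uv]);d=d[0];M=np.eye(3)-np.outer(d,d);A+=M;b+=M@o
    x=np.linalg.solve(A,b)
    r=[np.linalg.norm((np.eye(3)-np.outer(ray(p,[uv])[1][0],ray(p,[uv])[1][0]))@(x-p['position'])) for p,uv in views]
    return x,np.array(r)
def proj(p,X):
    X=np.atleast_2d(X); Rw=R.from_quat(p['rotation'])
    c=Rw.inv().apply(X-np.array(p['position']))@F
    return cv2.projectPoints(c,np.zeros(3),np.zeros(3),K(p),p['dist_coeffs'])[0][:,0]
def crop(im,x0,y0,x1,y1,s,name):
    c=cv2.resize(im[y0:y1,x0:x1,::-1],None,fx=s,fy=s,interpolation=cv2.INTER_CUBIC)
    for x in range((x0+9)//10*10,x1,10):
        cv2.line(c,((x-x0)*s,0),((x-x0)*s,6 if x%50 else 14),(255,255,255),1)
        if x%20==0: cv2.putText(c,str(x),((x-x0)*s-8,24),0,.35,(255,255,255),1)
    for y in range((y0+9)//10*10,y1,10):
        cv2.line(c,(0,(y-y0)*s),(6,(y-y0)*s),(255,255,255),1)
        if y%20==0: cv2.putText(c,str(y),(8,(y-y0)*s+4),0,.35,(255,255,255),1)
    cv2.imwrite('pics/'+name,c)
E
python3 - <<'E'
from h import *
a=cv2.imread('pics/scene0.png')[:,:,::-1];b=cv2.imread('pics/side0.png')[:,:,::-1]
crop(a,205,145,385,275,4,'sc1.png')
crop(b,140,120,320,250,4,'sd1.png')
E
```

```text
(no output)
```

View pics/sc1.png

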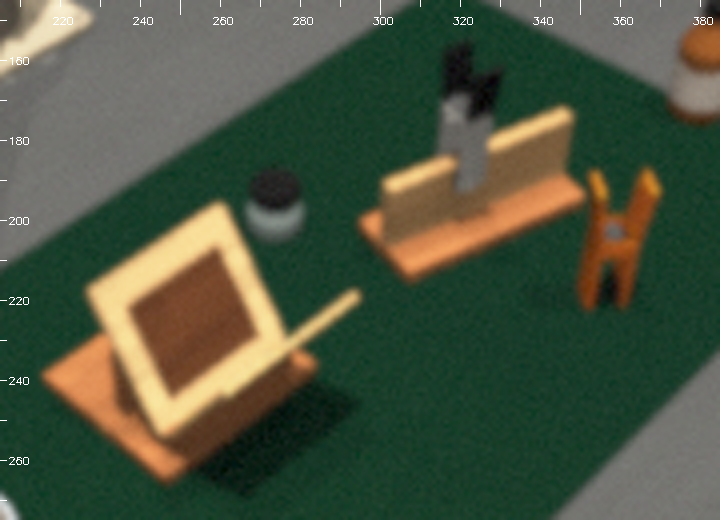

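View pics/sd1.png

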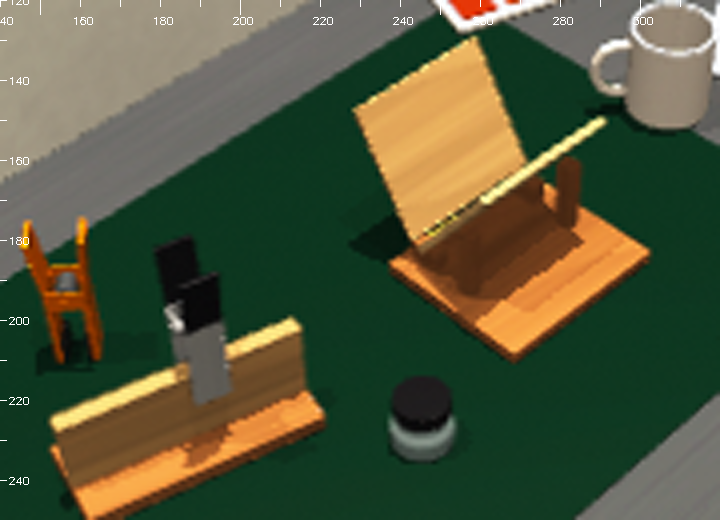

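Run:
```python
from h import *
S=camera_params('scene');D=camera_params('side')
print('foot scene',onz(S,[(215,238.5),(247,263),(284.5,235)],.014).round(3).tolist())
print('foot side',onz(D,[(237.5,186),(268.5,208),(302,183)],.014).round(3).tolist())
print('rail foot scene',onz(S,[(295,201),(307,214),(351,194)],.016).round(3).tolist())
print('rail foot side',onz(D,[(153,233),(161,249),(220,223)],.016).round(3).tolist())
print('rail top scene',onz(S,[(301,191),(347,172)],.085).round(3).tolist())
print('rail top side',onz(D,[(153,227),(214,202)],.085).round(3).tolist())
```

```text
foot scene [[0.454, -0.27, 0.014], [0.604, -0.266, 0.014], [0.609, -0.098, 0.014]]
foot side [[0.602, -0.1, 0.014], [0.458, -0.099, 0.014], [0.454, -0.264, 0.014]]
rail foot scene [[0.526, 0.051, 0.016], [0.6, 0.029, 0.016], [0.65, 0.224, 0.016]]
rail foot side [[0.641, 0.228, 0.016], [0.574, 0.248, 0.016], [0.522, 0.055, 0.016]]
rail top scene [[0.554, 0.045, 0.085], [0.607, 0.243, 0.085]]
rail top side [[0.606, 0.239, 0.085], [0.552, 0.048, 0.085]]
```

Run:
```python
from h import *
S=camera_params('scene');D=camera_params('side')
def t(n,a,b):
    x,r=tri([(S,a),(D,b)]);print(n,x.round(4),(r*1000).round(1))
# board top corners: scene robot-side; side strip
t('board top +y',(260,196),(244,181))
t('board top -y',(228,217),(290.5,150))
t('leaf edge +y?',(294.5,218),(229,147))
print(onz(S,[(260,196),(228,217)],.1405).round(3).tolist(), onz(D,[(244,180),(290.5,150)],.1405).round(3).tolist())
# strip ends
o,d=ray(S,[(294.5,218)]);
for z in (.08,.09,.1,.11,.12,.13,.14,.15): print(z,(o+d*((z-o[2])/d[:,2])[:,None]).round(3).tolist(),onz(D,[(229,147),(258.5,130)],z).round(3).tolist())
print('mug rim',onz(D,[(307,127)],.09).round(3), onz(S,[(196,274)],.09).round(3))
print('jar cap',onz(D,[(246,217)],.05).round(3))
t('clamp handle tops A',(319,156),(200,190)); t('B',(328,163),(185,181))
t('clamp handle tops A',(319,156),(185,181)); t('B',(328,163),(200,190))
```

```text
board top +y [ 0.511  -0.0779  0.1157] [25. 25.]
board top -y [ 0.507  -0.2508  0.1385] [2.4 2.4]
leaf edge +y? [ 0.6588 -0.1172  0.1435] [2.4 2.4]
[[0.513, -0.115, 0.141], [0.51, -0.25, 0.14]] [[0.513, -0.045, 0.141], [0.504, -0.251, 0.141]]
0.08 [[0.621, -0.066, 0.08]] [[0.714, -0.169, 0.08], [0.707, -0.312, 0.08]]
0.09 [[0.627, -0.074, 0.09]] [[0.705, -0.161, 0.09], [0.698, -0.302, 0.09]]
0.1 [[0.633, -0.082, 0.1]] [[0.696, -0.153, 0.1], [0.689, -0.293, 0.1]]
0.11 [[0.64, -0.089, 0.11]] [[0.687, -0.145, 0.11], [0.68, -0.283, 0.11]]
0.12 [[0.646, -0.097, 0.12]] [[0.678, -0.137, 0.12], [0.671, -0.274, 0.12]]
0.13 [[0.652, -0.105, 0.13]] [[0.669, -0.129, 0.13], [0.662, -0.265, 0.13]]
0.14 [[0.658, -0.113, 0.14]] [[0.66, -0.122, 0.14], [0.653, -0.255, 0.14]]
0.15 [[0.664, -0.12, 0.15]] [[0.651, -0.114, 0.15], [0.644, -0.246, 0.15]]
mug rim [[ 0.583 -0.439  0.09 ]] [[ 0.575 -0.433  0.09 ]]
jar cap [[0.46  0.001 0.05 ]]
clamp handle tops A [0.5475 0.1147 0.1928] [14.9 14.9]
B [0.5986 0.1146 0.1915] [4.9 4.9]
clamp handle tops A [0.5724 0.1174 0.2084] [7.7 7.7]
B [0.5735 0.1117 0.1758] [28.2 28.2]
```

```bash
cat >> h.py <<'E'
def mv(p,Rt,p0=None,q0=None):
    s=observe()
    p0=s['ee_pos'] if p0 is None else np.array(p0)
    R0=R.from_quat(s['orientation'] if q0 is None else q0)
    print('travel',(R0.inv().apply(np.array(p)-p0)*1000).round(1).tolist(),'rot',(R0.inv()*Rt).as_rotvec().round(4).tolist(),'dist',np.linalg.norm(np.array(p)-p0).round(3))
def tool(yaw,tilt=0):
    # tool y at azimuth yaw, pointing down; tilt leans pointing toward +toolY dir by tilt
    a,t=yaw,tilt
    h=np.array([np.cos(a),np.sin(a),0]);u=np.array([0,0,1.])
    z=np.sin(t)*h-np.cos(t)*u; y=np.cos(t)*h+np.sin(t)*u; x=np.cross(y,z)
    return R.from_matrix(np.c_[x,y,z])
E
python3 - <<'E'
from h import *
print(R.from_quat(observe()['orientation']).as_matrix().round(3), tool(0).as_matrix())
mv([.58,-.36,.34],tool(0))
E
```

```text
[[ 0.9    0.436 -0.001]
 [ 0.436 -0.9    0.001]
 [-0.    -0.001 -1.   ]] [[ 0.  1.  0.]
 [ 1.  0.  0.]
 [ 0.  0. -1.]]
travel [365.2, -73.0, -160.4] rot [-0.0012, -0.0008, -1.12] dist 0.405
```

>>> {"name": "send_rows", "arguments": {"motion": [{"hand":0,"travel":[30,-6,-40],"delta_rot":[0,0,-0.1]},{"hand":0,"travel":[60,-12,-70],"delta_rot":[0,0,-0.22]},{"hand":0,"travel":[90,-18,-100],"delta_rot":[0,0,-0.34]},{"hand":0,"travel":[125,-25,-120],"delta_rot":[0,0,-0.46]},{"hand":0,"travel":[160,-32,-140],"delta_rot":[0,0,-0.58]},{"hand":0,"travel":[195,-39,-155],"delta_rot":[0,0,-0.7]},{"hand":0,"travel":[230,-46,-160],"delta_rot":[0,0,-0.82]},{"hand":0,"travel":[265,-53,-160],"delta_rot":[0,0,-0.94]},{"hand":0,"travel":[300,-60,-160],"delta_rot":[0,0,-1.06]},{"hand":0,"travel":[335,-67,-160],"delta_rot":[0,0,-1.12]},{"hand":0,"travel":[365,-73,-160],"delta_rot":[0,0,-1.12]},{"hand":0,"travel":[365,-73,-160],"delta_rot":[0,0,-1.12]}]}}

```text
clock: 1.15
ee_pos: [0.5857, -0.3524, 0.339]
orientation: [0.703, 0.711, 0.003, -0.001]
force: [-0.6, 1.6, -1.0]
finger_gap: 0.0172
```

Run:
```python
from h import *
import pickle
s=observe();print(s['clock'],s['ee_pos'],s['joint_positions'].round(3),R.from_quat(s['orientation']).as_matrix().round(3))
p=camera_params('wrist');im=capture('wrist')
pickle.dump((p,im),open('w1.pkl','wb'))
print(p['position'])
cv2.imwrite('pics/w1.png',im[:,:,::-1])
```

```text
1.15 [ 0.58567908 -0.35239029  0.33898694] [ 0.643  0.59  -0.273  1.153  0.146  1.418  0.403] [[-0.01   1.     0.003]
 [ 1.     0.01   0.006]
 [ 0.006  0.003 -1.   ]]
[ 0.58398782 -0.27365093  0.54408586]
```

View pics/w1.png

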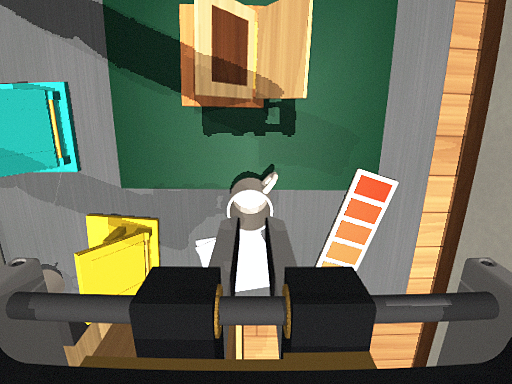

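Wrist view: press at the top (180–310, 0–105), mug at (250,205), decoys on the left. I'll move over the press for a clean measurement.

>>> {"name": "send_rows", "arguments": {"motion": [{"hand":0,"travel":[30,2,0],"delta_rot":[0,0,0]},{"hand":0,"travel":[65,5,0],"delta_rot":[0,0,0]},{"hand":0,"travel":[100,10,0],"delta_rot":[0,0,0]},{"hand":0,"travel":[130,15,0],"delta_rot":[0,0,0]},{"hand":0,"travel":[150,20,0],"delta_rot":[0,0,0]},{"hand":0,"travel":[150,20,0],"delta_rot":[0,0,0]}]}}

```text
clock: 1.7
ee_pos: [0.6005, -0.2051, 0.3407]
orientation: [0.705, 0.709, 0.001, -0.001]
force: [0.6, 0.2, -0.5]
finger_gap: 0.0005
```

Run:
```python
from h import *
import pickle
s=observe();print(s['clock'],s['ee_pos'],s['joint_positions'].round(3))
p=camera_params('wrist');im=capture('wrist')
pickle.dump((p,im),open('w2.pkl','wb'))
cv2.imwrite('pics/w2.png',im[:,:,::-1])
```

```text
1.7 [ 0.60053239 -0.20512212  0.34065923] [ 0.457  0.5   -0.295  1.31   0.14   1.352  0.172]
```

View pics/w2.png

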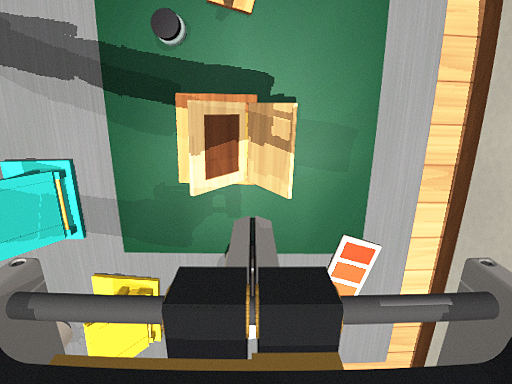

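Run:
```python
from h import *
import pickle
p,im=pickle.load(open('w2.pkl','rb'))
crop(im,165,80,310,210,5,'w2c.png')
```

```text
(no output)
```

View pics/w2c.png

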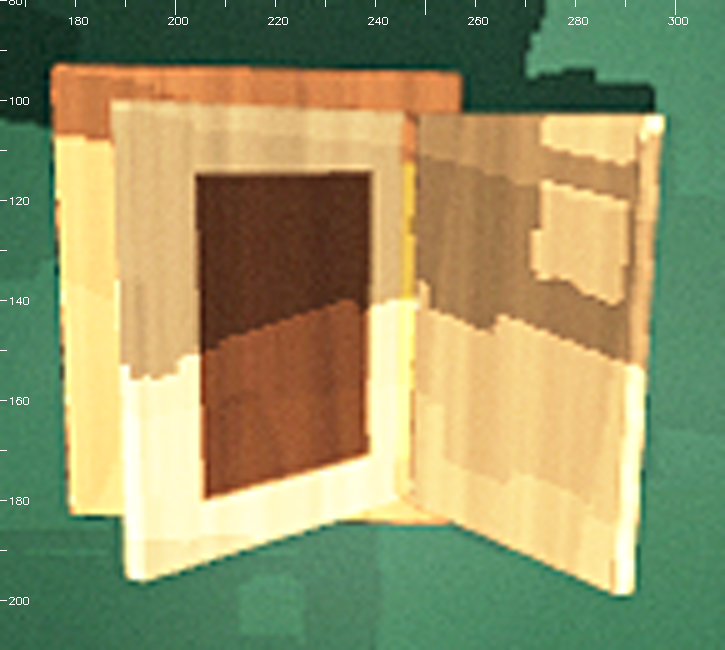

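Run:
```python
from h import *
import pickle
p,im=pickle.load(open('w2.pkl','rb'))
def L(n,a,b,z):
    X=onz(p,[a,b],z);d=X[0]-X[1];print(n,X[:,:2].round(4).tolist(),'mid',X.mean(0)[:2].round(4),'len',np.hypot(d[0],d[1]).round(4),'yaw',np.degrees(np.arctan2(-d[0],d[1])).round(2))
L('foot L',(175.3,93.5),(178.8,183),.014)
L('foot top',(175.3,93.5),(257.5,94.5),.014)
L('board outer edge',(187.5,100.5),(190.5,195.5),.1365)
L('board inner edge',(187.5,100.5),(190.5,195.5),.1405)
L('leaf outer edge R',(297.5,103),(291.8,198.5),.138)
L('panel L',(204,114.5),(206.3,179.8),.118)
L('panel R',(239,114.5),(238.5,171),.06)
L('hinge',(246,101),(246,180),.034)
```

```text
foot L [[0.4601, -0.1011], [0.4561, -0.2697]] mid [ 0.4581 -0.1854] len 0.1686 yaw -1.36
foot top [[0.4601, -0.1011], [0.6096, -0.1027]] mid [ 0.5348 -0.1019] len 0.1495 yaw 89.38
board outer edge [[0.509, -0.1162], [0.506, -0.2563]] mid [ 0.5075 -0.1863] len 0.1401 yaw -1.24
board inner edge [[0.5099, -0.1163], [0.5069, -0.255]] mid [ 0.5084 -0.1857] len 0.1387 yaw -1.24
leaf outer edge R [[0.6634, -0.119], [0.6614, -0.2598]] mid [ 0.6624 -0.1894] len 0.1408 yaw -0.82
panel L [[0.5285, -0.1359], [0.5282, -0.236]] mid [ 0.5283 -0.186 ] len 0.1001 yaw -0.16
panel R [[0.5779, -0.1372], [0.5763, -0.2346]] mid [ 0.5771 -0.1859] len 0.0975 yaw -0.9
hinge [[0.5891, -0.1146], [0.5891, -0.2577]] mid [ 0.5891 -0.1862] len 0.1431 yaw -0.01
```

>>> {"name": "send_rows", "arguments": {"motion": [{"hand":0,"travel":[5,35,0],"delta_rot":[0,0,0]},{"hand":0,"travel":[10,70,10],"delta_rot":[0,0,0]},{"hand":0,"travel":[20,105,30],"delta_rot":[0,0,0]},{"hand":0,"travel":[20,125,65],"delta_rot":[0,0,0]},{"hand":0,"travel":[20,125,100],"delta_rot":[0,0,0]},{"hand":0,"travel":[20,125,135],"delta_rot":[0,0,0]},{"hand":0,"travel":[20,125,170],"delta_rot":[0,0,0]},{"hand":0,"travel":[20,125,200],"delta_rot":[0,0,0]},{"hand":0,"travel":[20,125,220],"delta_rot":[0,0,0]},{"hand":0,"travel":[20,125,220],"delta_rot":[0,0,0]}]}}

```text
clock: 2.58
ee_pos: [0.7198, -0.1937, 0.1138]
orientation: [0.708, 0.706, -0.004, -0.004]
force: [0.2, 0.5, -0.4]
finger_gap: 0.0006
```

Run:
```python
from h import *
s=observe();print(s['clock'],s['ee_pos'],s['joint_positions'].round(3),s['force'],R.from_quat(s['orientation']).as_matrix().round(3))
mv([.607,-.185,.12],tool(-.01)); mv([.548,-.185,.12],tool(-.01))
im=capture('scene');crop(im,190,130,390,280,4,'s2.png')
```

```text
2.5833 [ 0.71984892 -0.19370938  0.1137973 ] [ 0.347  0.856 -0.256  1.246  0.222  1.077  0.066] [ 0.20229163  0.46856957 -0.37305368] [[ 0.003  1.    -0.011]
 [ 1.    -0.003 -0.   ]
 [-0.    -0.011 -1.   ]]
travel [8.4, -112.9, -5.0] rot [-0.011, 0.0005, 0.007] dist 0.113
travel [8.2, -171.9, -4.3] rot [-0.011, 0.0005, 0.007] dist 0.172
```

View pics/s2.png

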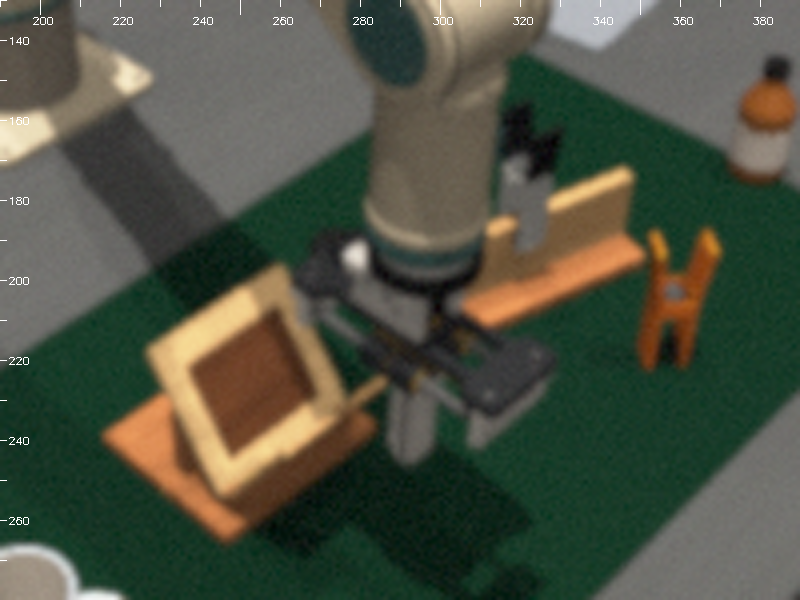

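Fingers stand beyond the leaf's outer face with the body above it. Now the sweep.

>>> {"name": "send_rows", "arguments": {"motion": [{"hand":0,"travel":[8,-20,-5],"delta_rot":[0,0,0]},{"hand":0,"travel":[8,-40,-5],"delta_rot":[0,0,0]},{"hand":0,"travel":[8,-55,-5],"delta_rot":[0,0,0]},{"hand":0,"travel":[8,-68,-5],"delta_rot":[0,0,0]},{"hand":0,"travel":[8,-81,-5],"delta_rot":[0,0,0]},{"hand":0,"travel":[8,-94,-5],"delta_rot":[0,0,0]},{"hand":0,"travel":[8,-107,-5],"delta_rot":[0,0,0]},{"hand":0,"travel":[8,-120,-5],"delta_rot":[0,0,0]},{"hand":0,"travel":[8,-133,-5],"delta_rot":[0,0,0]},{"hand":0,"travel":[8,-143,-5],"delta_rot":[0,0,0]},{"hand":0,"travel":[8,-150,-5],"delta_rot":[0,0,0]},{"hand":0,"travel":[8,-155,-5],"delta_rot":[0,0,0]}]}}

```text
clock: 3.63
ee_pos: [0.5704, -0.1841, 0.1271]
orientation: [0.708, 0.706, 0.0, 0.002]
force: [-0.7, -0.0, -0.3]
finger_gap: 0.0004
```

Run:
```python
from h import *
s=observe();print(s['clock'],s['ee_pos'],s['force'],R.from_quat(s['orientation']).as_matrix().round(3))
mv([.548,-.185,.12],tool(-.01))
im=capture('side');crop(im,200,100,360,220,5,'s3.png')
```

```text
3.6333 [ 0.57041812 -0.18409682  0.12708599] [-0.66094585 -0.0258118  -0.3107137 ] [[ 0.002  1.     0.003]
 [ 1.    -0.002 -0.002]
 [-0.002  0.003 -1.   ]]
travel [-0.9, -22.4, 7.0] rot [0.0029, 0.0018, 0.0083] dist 0.024
```

View pics/s3.png

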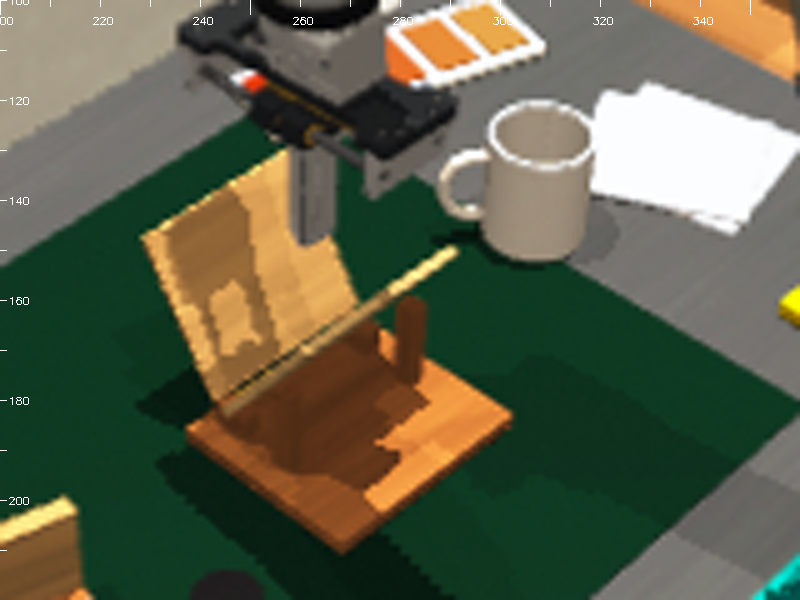

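Run:
```python
from h import *
import pickle
S=camera_params('scene');D=camera_params('side')
W,_=pickle.load(open('w2.pkl','rb'))
for v in ([(S,(294.5,218)),(D,(229,147)),(W,(297.5,103))],[(S,(294.5,218)),(W,(297.5,103))],[(D,(229,147)),(W,(297.5,103))],[(D,(258.5,130)),(W,(291.8,198.5))],[(D,(258.5,130)),(W,(289,198.5))],
 [(S,(260,196)),(W,(187.5,100.5))],[(D,(290.5,150)),(W,(190.5,195.5))],[(S,(228,217)),(W,(190.5,195.5))]):
    x,r=tri(v);print(x.round(4),(r*1000).round(1))
b=capture('scene');crop(b,190,140,350,270,5,'s4.png')
```

```text
[ 0.6605 -0.1184  0.1438] [2.4 3.3 2.1]
[ 0.6624 -0.1187  0.1473] [0.6 0.6]
[ 0.6616 -0.1204  0.1401] [2. 2.]
[ 0.6619 -0.2628  0.1309] [0.9 0.9]
[ 0.6578 -0.2605  0.1348] [0.5 0.5]
[ 0.5111 -0.1153  0.1397] [1.7 1.7]
[ 0.5066 -0.2553  0.1369] [0.9 0.9]
[ 0.5097 -0.2527  0.1429] [2.5 2.5]
```

View pics/s4.png

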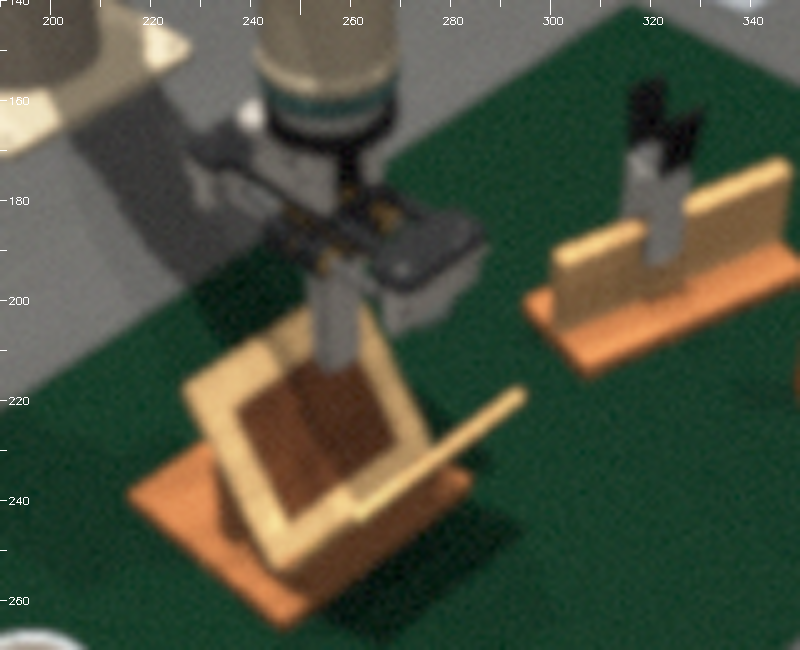

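Run:
```python
from h import *
S=camera_params('scene');D=camera_params('side')
s=observe();print(s['ee_pos'],proj(S,s['ee_pos']),proj(D,s['ee_pos']))
print(tri([(S,(257,214)),(D,(262,148))]))
X=[[.66,-.118,.138],[.66,-.26,.138],[.589,-.117,.038],[.589,-.257,.038]]
print(proj(S,X),proj(D,X))
a=cv2.imread('pics/scene0.png')[:,:,::-1]
crop(a,220,190,310,260,8,'s5.png')
```

```text
[ 0.57013134 -0.18347171  0.12637543] [[257.47605872 218.72920206]] [[261.6469549  153.72979599]]
(array([ 0.57098846, -0.18572315,  0.1490255 ]), array([2.45191096e-05, 2.45191096e-05]))
[[293.74263317 219.67778857]
 [260.60791705 245.42853794]
 [276.34830543 230.10404617]
 [245.51697459 253.83617716]] [[228.25240537 147.9651439 ]
 [258.09250701 129.02260149]
 [243.75842737 180.31234751]
 [271.81582609 160.54745564]]
```

View pics/s5.png

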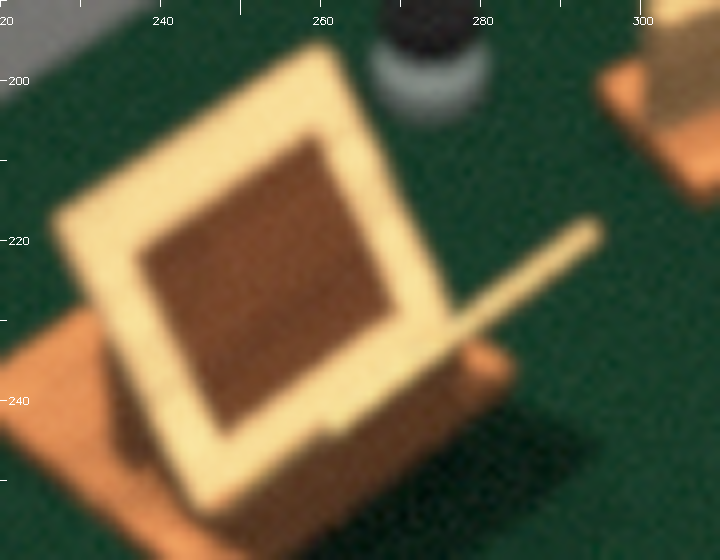

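Run:
```python
from h import *
import pickle
W,_=pickle.load(open('w2.pkl','rb'))
for dz in(0,.01,.02,.03): print(dz,proj(W,[.6005,-.2051,.3407+dz]))
S=camera_params('scene');D=camera_params('side')
im=capture('side');crop(im,230,90,310,160,8,'t1.png')
im=capture('scene');crop(im,220,150,300,225,8,'t2.png')
for n,P in (('S',S),('D',D)):
    for dz in (0,.01,.02): print(n,dz,proj(P,[[.5701+a,-.1835+b,.1264+dz] for a in(-.0125,.0125) for b in(-.008,.008)]).round(1).tolist())
```

```text
0 [[252.54315234 212.97614946]]
0.01 [[252.57082439 217.83422116]]
0.02 [[252.60113238 223.15710583]]
0.03 [[252.63446749 229.01411951]]
S 0 [[252.8, 218.0], [256.5, 215.4], [258.5, 222.1], [262.2, 219.4]]
S 0.01 [[252.7, 215.7], [256.4, 213.1], [258.4, 219.8], [262.1, 217.1]]
S 0.02 [[252.6, 213.4], [256.3, 210.8], [258.4, 217.5], [262.1, 214.8]]
D 0 [[266.1, 154.3], [262.7, 156.6], [260.6, 150.9], [257.2, 153.1]]
D 0.01 [[266.2, 152.0], [262.8, 154.3], [260.6, 148.6], [257.2, 150.8]]
D 0.02 [[266.2, 149.6], [262.8, 151.9], [260.6, 146.2], [257.3, 148.5]]
```

View pics/t1.png

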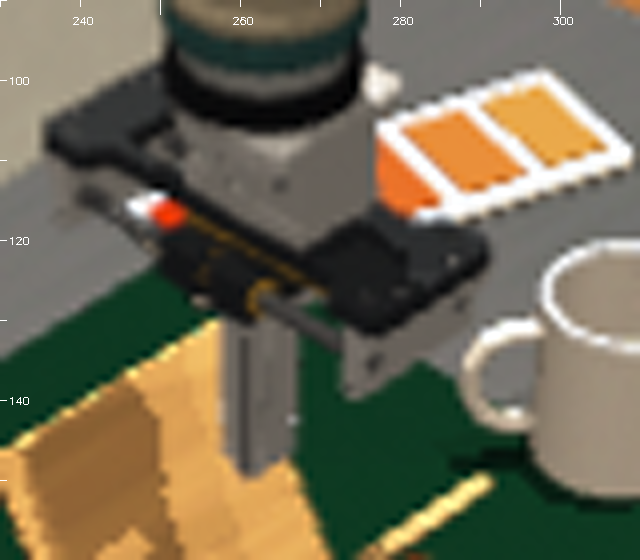

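View pics/t2.png

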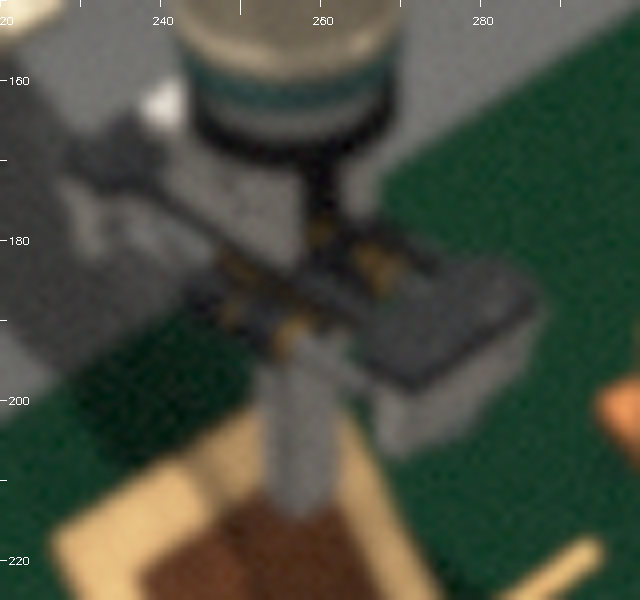

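Run:
```python
from h import *
S=camera_params('scene');D=camera_params('side')
for z in (.2,.22,.24,.26):
  print(z,'D',proj(D,[[.570+a,-.1835+b,z] for a in(-.0885,.0885) for b in(-.0375,.0375)]).round(0).tolist())
  print(z,'S',proj(S,[[.570+a,-.1835+b,z] for a in(-.0885,.0885) for b in(-.0375,.0375)]).round(0).tolist())
p=camera_params('wrist');im=capture('wrist');cv2.imwrite('pics/w3.png',im[:,:,::-1])
```

```text
0.2 D [[291.0, 143.0], [275.0, 154.0], [250.0, 119.0], [234.0, 129.0]]
0.2 S [[228.0, 193.0], [246.0, 182.0], [270.0, 223.0], [288.0, 209.0]]
0.22 D [[291.0, 138.0], [275.0, 149.0], [250.0, 114.0], [234.0, 124.0]]
0.22 S [[227.0, 188.0], [245.0, 177.0], [270.0, 218.0], [288.0, 204.0]]
0.24 D [[292.0, 133.0], [275.0, 144.0], [250.0, 109.0], [234.0, 119.0]]
0.24 S [[227.0, 183.0], [245.0, 172.0], [270.0, 213.0], [288.0, 199.0]]
0.26 D [[292.0, 128.0], [275.0, 139.0], [250.0, 104.0], [233.0, 114.0]]
0.26 S [[226.0, 178.0], [245.0, 167.0], [270.0, 207.0], [289.0, 194.0]]
```

View pics/w3.png

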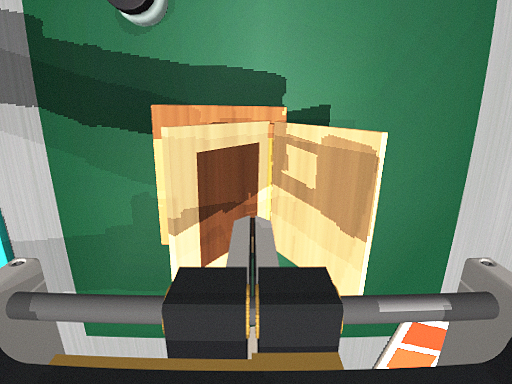

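Three views put the real fingertips about 20 mm short of the stated TCP, and the finger passed over the leaf without force. The leaf is still open. I'll go back over it and push lower.

>>> {"name": "send_rows", "arguments": {"motion": [{"hand":0,"travel":[0,0,-40],"delta_rot":[0,0,0]},{"hand":0,"travel":[0,20,-70],"delta_rot":[0,0,0]},{"hand":0,"travel":[0,60,-80],"delta_rot":[0,0,0]},{"hand":0,"travel":[0,100,-80],"delta_rot":[0,0,0]},{"hand":0,"travel":[0,135,-70],"delta_rot":[0,0,0]},{"hand":0,"travel":[0,155,-35],"delta_rot":[0,0,0]},{"hand":0,"travel":[0,155,0],"delta_rot":[0,0,0]},{"hand":0,"travel":[0,155,25],"delta_rot":[0,0,0]},{"hand":0,"travel":[0,155,30],"delta_rot":[0,0,0]},{"hand":0,"travel":[0,155,30],"delta_rot":[0,0,0]}]}}

```text
clock: 4.72
ee_pos: [0.7236, -0.1819, 0.0926]
orientation: [0.707, 0.707, -0.001, -0.002]
force: [0.5, -0.1, 0.3]
finger_gap: 0.0007
```

Run:
```python
from h import *
s=observe();print(s['clock'],s['ee_pos'],s['force'],R.from_quat(s['orientation']).as_matrix().round(3))
mv([.67,-.185,.095],tool(-.01));mv([.60,-.185,.095],tool(-.01));mv([.5515,-.185,.095],tool(-.01))
im=capture('side');crop(im,200,90,300,170,7,'t3.png')
# start-pose fingers
a=cv2.imread('pics/wrist0.png')[:,:,::-1];crop(a,120,190,390,310,3,'t4.png')
S=camera_params('scene')
```

```text
4.7167 [ 0.72361528 -0.18186131  0.09260174] [ 0.45047262 -0.10849463  0.32782031] [[-0.     1.    -0.004]
 [ 1.     0.     0.001]
 [ 0.001 -0.004 -1.   ]]
travel [-3.1, -53.6, -2.2] rot [-0.0044, -0.001, 0.0104] dist 0.054
travel [-3.1, -123.6, -1.9] rot [-0.0044, -0.001, 0.0104] dist 0.124
travel [-3.1, -172.1, -1.6] rot [-0.0044, -0.001, 0.0104] dist 0.172
```

View pics/t3.png

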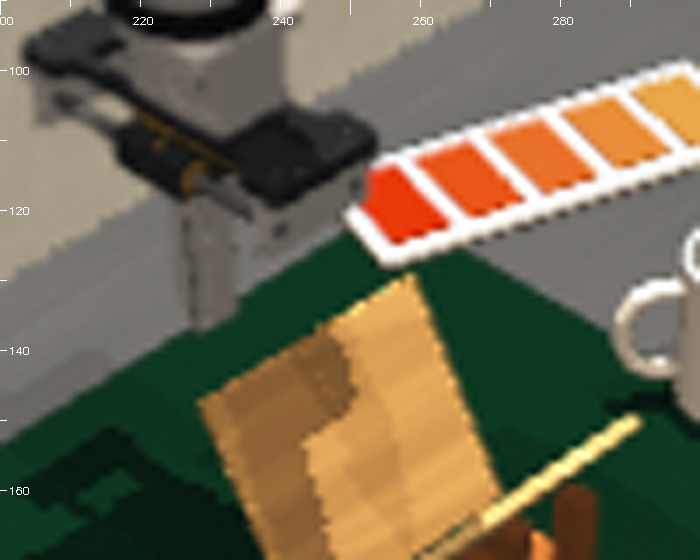

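Run:
```python
from h import *
D=camera_params('side');S=camera_params('scene')
for dz in (0,.01,.02,.03): print(dz,proj(D,[[.7236+a,-.182+b,.0926+dz] for a in(-.0125,.0125) for b in(-.008,.008)]).round(1).tolist())
im=capture('scene');crop(im,255,170,355,270,7,'t5.png')
for dz in (0,.01,.02,.03): print(dz,proj(S,[[.7236+a,-.182+b,.0926+dz] for a in(-.0125,.0125) for b in(-.008,.008)]).round(1).tolist())
```

```text
0 [[233.7, 141.9], [230.4, 144.0], [228.8, 138.8], [225.5, 140.9]]
0.01 [[233.6, 139.7], [230.3, 141.8], [228.7, 136.6], [225.4, 138.6]]
0.02 [[233.5, 137.4], [230.2, 139.5], [228.6, 134.3], [225.3, 136.4]]
0.03 [[233.4, 135.2], [230.1, 137.2], [228.5, 132.1], [225.1, 134.1]]
0 [[290.0, 251.8], [293.6, 248.8], [296.4, 256.4], [300.0, 253.4]]
0.01 [[290.1, 249.6], [293.7, 246.6], [296.6, 254.2], [300.2, 251.1]]
0.02 [[290.2, 247.3], [293.9, 244.3], [296.8, 252.0], [300.4, 248.9]]
0.03 [[290.4, 245.1], [294.0, 242.1], [296.9, 249.7], [300.6, 246.6]]
```

View pics/t5.png

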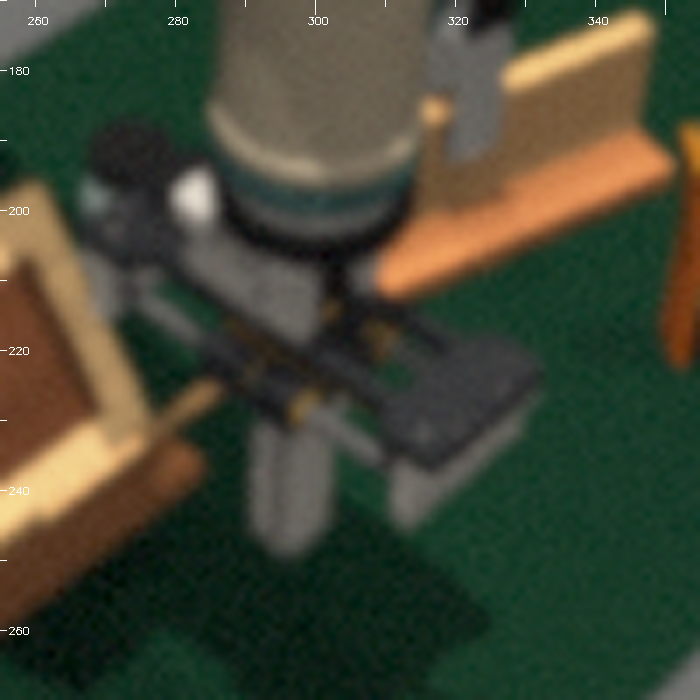

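Both views now put the tips about 28–30 mm behind the reported TCP, so I'll lower another 15 mm and push gradually.

>>> {"name": "send_rows", "arguments": {"motion": [{"hand":0,"travel":[-3,-15,15],"delta_rot":[0,0,0]},{"hand":0,"travel":[-3,-35,15],"delta_rot":[0,0,0]},{"hand":0,"travel":[-3,-50,15],"delta_rot":[0,0,0]},{"hand":0,"travel":[-3,-62,15],"delta_rot":[0,0,0]},{"hand":0,"travel":[-3,-74,15],"delta_rot":[0,0,0]},{"hand":0,"travel":[-3,-86,15],"delta_rot":[0,0,0]},{"hand":0,"travel":[-3,-98,15],"delta_rot":[0,0,0]},{"hand":0,"travel":[-3,-110,15],"delta_rot":[0,0,0]},{"hand":0,"travel":[-3,-120,15],"delta_rot":[0,0,0]}]}}

```text
clock: 5.57
ee_pos: [0.6074, -0.186, 0.0839]
orientation: [0.707, 0.707, 0.002, 0.003]
force: [1.8, -0.7, 0.1]
finger_gap: 0.0005
```

Run:
```python
from h import *
s=observe();print(s['clock'],s['ee_pos'],s['force'],R.from_quat(s['orientation']).as_matrix().round(3))
mv([.555,-.185,.08],tool(-.01))
im=capture('side');crop(im,200,90,320,190,6,'t6.png')
```

```text
5.5667 [ 0.60742465 -0.18604835  0.08391982] [ 1.75891424 -0.70810109  0.09651691] [[ 0.     1.     0.007]
 [ 1.    -0.    -0.002]
 [-0.002  0.007 -1.   ]]
travel [1.0, -52.5, 3.5] rot [0.0071, 0.0018, 0.0096] dist 0.053
```

View pics/t6.png

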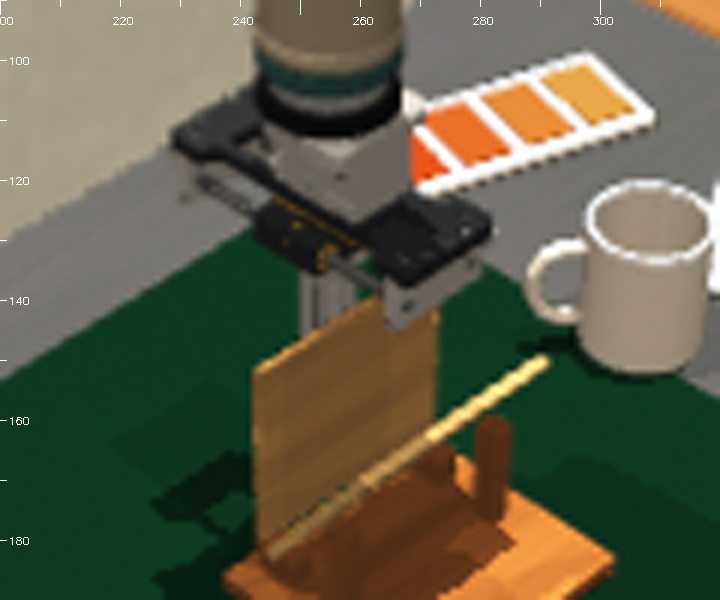

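The leaf is vertical and moving. I'll continue to the shut position.

>>> {"name": "send_rows", "arguments": {"motion": [{"hand":0,"travel":[1,-10,0],"delta_rot":[0,0,0]},{"hand":0,"travel":[1,-20,0],"delta_rot":[0,0,0]},{"hand":0,"travel":[1,-30,0],"delta_rot":[0,0,0]},{"hand":0,"travel":[1,-38,0],"delta_rot":[0,0,0]},{"hand":0,"travel":[1,-45,0],"delta_rot":[0,0,0]},{"hand":0,"travel":[1,-48,0],"delta_rot":[0,0,0]}]}}

```text
clock: 6.12
ee_pos: [0.5572, -0.1847, 0.0814]
orientation: [0.707, 0.707, 0.0, 0.001]
force: [0.8, 0.0, -0.4]
finger_gap: 0.0001
```

Run:
```python
from h import *
s=observe();print(s['clock'],s['ee_pos'],s['force'])
im=capture('side');crop(im,200,90,320,190,6,'t7.png')
```

```text
6.1167 [ 0.55720777 -0.18473606  0.0813922 ] [ 0.7802865   0.01667043 -0.35344201]
```

View pics/t7.png

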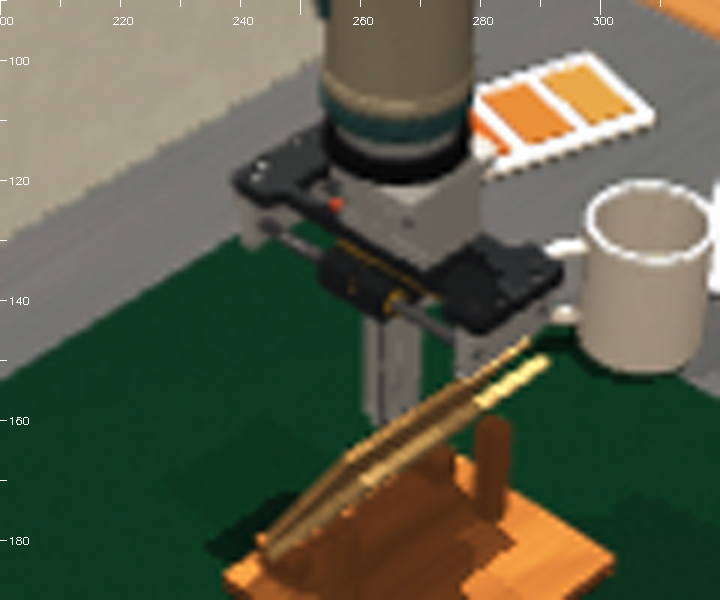

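>>> {"name": "send_rows", "arguments": {"motion": [{"hand":0,"travel":[0,-5,0],"delta_rot":[0,0,0]},{"hand":0,"travel":[0,-9,0],"delta_rot":[0,0,0]},{"hand":0,"travel":[0,-13,0],"delta_rot":[0,0,0]},{"hand":0,"travel":[0,-16,0],"delta_rot":[0,0,0]}]}}

```text
clock: 6.5
ee_pos: [0.5504, -0.1843, 0.0825]
orientation: [0.707, 0.707, 0.006, 0.007]
force: [15.1, 0.2, -0.8]
finger_gap: 0.0007
```

Run:
```python
from h import *
s=observe();print(s['clock'],s['ee_pos'],s['force'])
im=capture('side');crop(im,200,90,320,190,6,'t8.png')
```

```text
6.5 [ 0.55036707 -0.1843477   0.08245733] [15.05991245  0.1873768  -0.81732823]
```

View pics/t8.png

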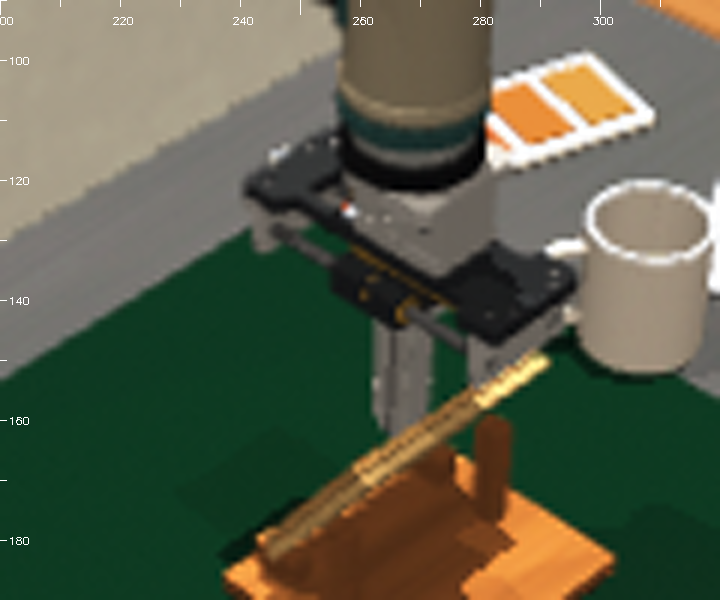

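Leaf is flat on the board, with 15 N pressing. I'll back off, open the hand and go to look at the clamp.

Run:
```python
from h import *
mv([.57,-.03,.36],tool(-.268))
```

```text
travel [154.0, 25.0, -277.1] rot [0.0184, -0.0014, 0.2691] dist 0.318
```

>>> {"name": "send_rows", "arguments": {"motion": [{"hand":0,"travel":[0,25,-5],"delta_rot":[0,0,0]},{"hand":0,"travel":[0,40,-30],"delta_rot":[0,0,0]},{"hand":0,"travel":[0,45,-65],"delta_rot":[0,0,0]},{"hand":0,"travel":[0,45,-100],"delta_rot":[0,0,0]},{"hand":0,"travel":[0,40,-135],"delta_rot":[0,0,0]},{"hand":20,"travel":[20,35,-170],"delta_rot":[0,0,0.05]},{"hand":40,"travel":[50,30,-200],"delta_rot":[0,0,0.1]},{"hand":65,"travel":[85,25,-225],"delta_rot":[0,0,0.16]},{"hand":65,"travel":[120,25,-250],"delta_rot":[0,0,0.22]},{"hand":65,"travel":[150,25,-275],"delta_rot":[0,0,0.27]},{"hand":65,"travel":[154,25,-277],"delta_rot":[0.02,0,0.27]},{"hand":65,"travel":[154,25,-277],"delta_rot":[0.02,0,0.27]}]}}

```text
clock: 7.55
ee_pos: [0.5669, -0.0269, 0.359]
orientation: [0.794, 0.608, -0.006, -0.007]
force: [-0.1, -1.5, -0.7]
finger_gap: 0.0436
```

Run:
```python
from h import *
import pickle
s=observe();print(s['clock'],s['ee_pos'],s['joint_positions'].round(3),s['force'],s['finger_gap'],R.from_quat(s['orientation']).as_matrix().round(3))
p=camera_params('wrist');im=capture('wrist')
pickle.dump((p,im,s),open('w4.pkl','wb'))
cv2.imwrite('pics/w4.png',im[:,:,::-1])
b=capture('side');crop(b,140,120,320,250,4,'sd4.png')
```

```text
7.55 [ 0.56689907 -0.02686585  0.35903591] [ 0.192  0.385 -0.292  1.448  0.106  1.342 -0.37 ] [-0.05226368 -1.46072898 -0.72341206] 0.0436237598497031 [[ 0.261  0.965 -0.017]
 [ 0.965 -0.261  0.004]
 [-0.001 -0.017 -1.   ]]
```

View pics/w4.png

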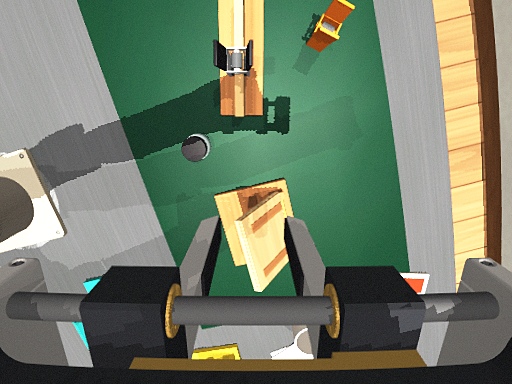

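View pics/sd4.png

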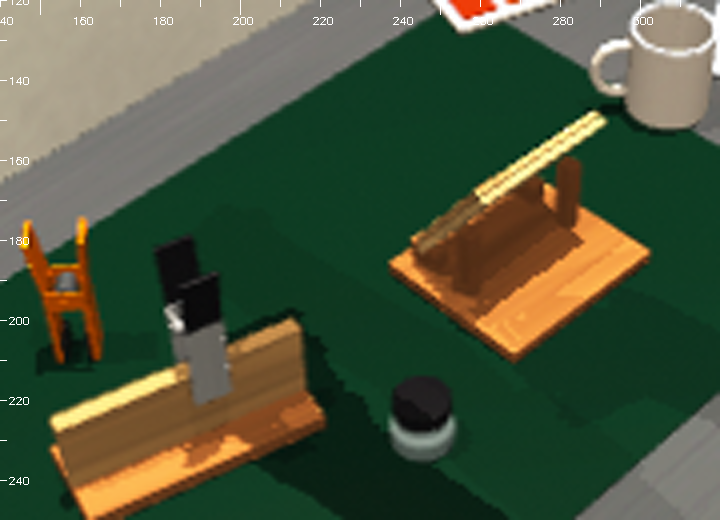

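Leaf closed and flush (side view, 246–291, 147–180). The steel clamp on its rail is at wrist (235,55) and side (188,195); the orange clamp at (330,28) in the wrist view is the decoy. I'll enlarge it to confirm.

Run:
```python
from h import *
import pickle
p,im,s=pickle.load(open('w4.pkl','rb'))
crop(im,190,0,290,120,6,'w4c.png')
```

```text
(no output)
```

View pics/w4c.png

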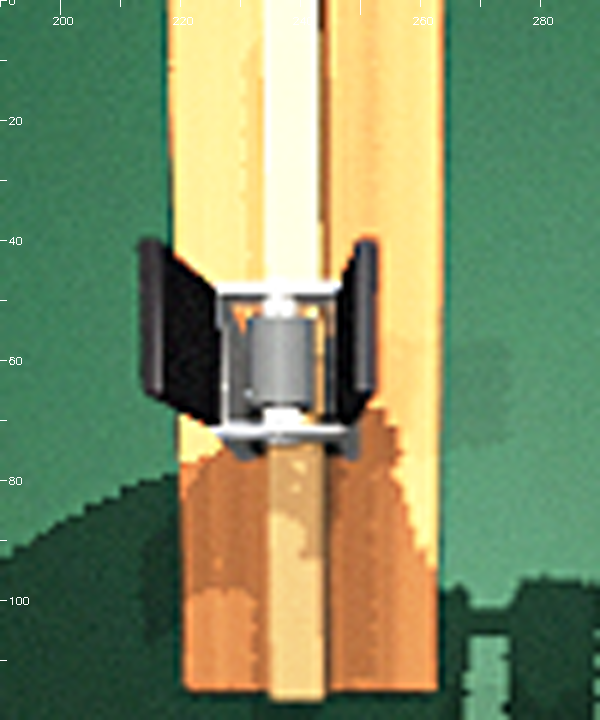

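Run:
```python
from h import *
import pickle
p,im,s=pickle.load(open('w4.pkl','rb'))
print('top L',onz(p,[(213,39.5),(213,65.5)],.194).round(4).tolist(),'R',onz(p,[(252.5,39.5),(252.5,65)],.194).round(4).tolist())
print('mid top',onz(p,[(232.8,52.5)],.194).round(4),'pivot',onz(p,[(236.5,60)],.136).round(4))
a=onz(p,[(213.5,52.5),(252.5,52.2)],.194);d=a[1]-a[0];print('handles span',np.linalg.norm(d),'yaw x',np.arctan2(d[1],d[0]))
e=onz(p,[(236,5),(238.5,112)],.085);d=e[0]-e[1];print('rail axis',e.round(4).tolist(),np.arctan2(-d[0],d[1]))
e=onz(p,[(239,0),(244.5,110)],.085);d=e[0]-e[1];print('rail R',np.arctan2(-d[0],d[1]))
e=onz(p,[(217.5,0),(221,114)],.016);d=e[0]-e[1];print('rail foot L',np.arctan2(-d[0],d[1]))
e=onz(p,[(264,0),(262.5,114)],.016);d=e[0]-e[1];print('rail foot R',np.arctan2(-d[0],d[1]))
```

```text
top L [[0.56, 0.14, 0.194], [0.5513, 0.1115, 0.194]] R [[0.6061, 0.1271, 0.194], [0.5985, 0.099, 0.194]]
mid top [[0.5791 0.1193 0.194 ]] pivot [[0.5795 0.1192 0.136 ]]
handles span 0.047721686307293995 yaw x -0.26459969016413254
rail axis [[0.5991, 0.2043, 0.085], [0.5591, 0.0491, 0.085]] -0.2522626057075301
rail R -0.22016174545283454
rail foot L -0.25877266807486854
rail foot R -0.270277232423159
```

Confirmed: black handles, steel body. The clamp centre is at about (0.579, 0.119), yaw −0.265. Going above it.

Run:
```python
from h import *
mv([.579,.119,.23],tool(-.265))
```

```text
travel [149.0, -24.3, 126.2] rot [-0.021, 0.0042, -0.0052] dist 0.197
```

>>> {"name": "send_rows", "arguments": {"motion": [{"hand":72,"travel":[30,-5,20],"delta_rot":[-0.01,0.002,0]},{"hand":72,"travel":[60,-10,45],"delta_rot":[-0.02,0.004,0]},{"hand":72,"travel":[90,-15,70],"delta_rot":[-0.02,0.004,0]},{"hand":72,"travel":[115,-19,95],"delta_rot":[-0.02,0.004,0]},{"hand":72,"travel":[135,-22,115],"delta_rot":[-0.02,0.004,0]},{"hand":72,"travel":[149,-24,126],"delta_rot":[-0.02,0.004,0]},{"hand":72,"travel":[149,-24,126],"delta_rot":[-0.02,0.004,0]},{"hand":72,"travel":[149,-24,126],"delta_rot":[-0.02,0.004,0]}]}}

```text
clock: 8.32
ee_pos: [0.5792, 0.1181, 0.2297]
orientation: [0.796, 0.605, -0.001, -0.001]
force: [-0.4, 0.0, 0.1]
finger_gap: 0.0722
```

Run:
```python
from h import *
s=observe();print(s['clock'],s['ee_pos'],s['joint_positions'].round(3),s['finger_gap'],R.from_quat(s['orientation']).as_matrix().round(3))
mv([.579,.119,.13],tool(-.265))
a=capture('scene');b=capture('side')
crop(a,280,100,380,220,6,'g1.png');crop(b,130,120,250,240,6,'g2.png')
p=camera_params('wrist');im=capture('wrist');cv2.imwrite('pics/w5.png',im[:,:,::-1])
```

```text
8.3167 [0.57923131 0.11808404 0.22969025] [-0.053  0.507 -0.305  1.616  0.169  1.048 -0.678] 0.07216916786775411 [[ 0.267  0.964 -0.003]
 [ 0.964 -0.267 -0.001]
 [-0.001 -0.003 -1.   ]]
travel [1.0, -0.2, 99.7] rot [-0.0025, 0.0013, -0.0058] dist 0.1
```

View pics/g1.png

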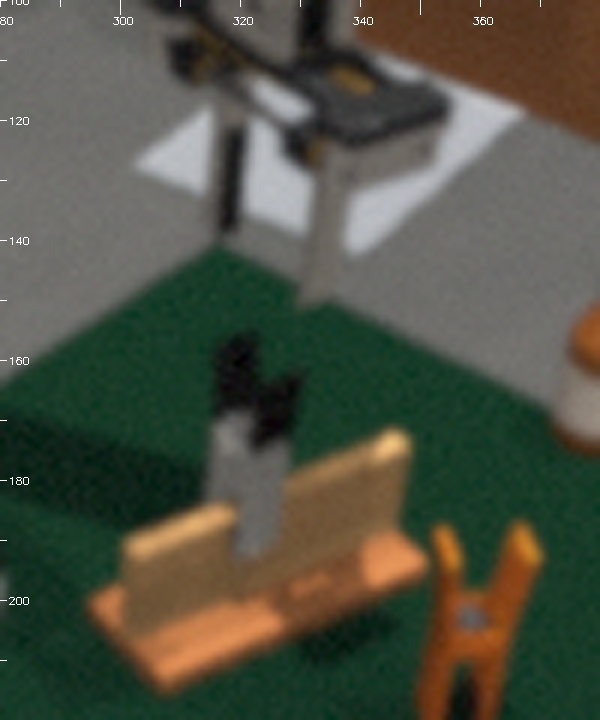

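View pics/g2.png

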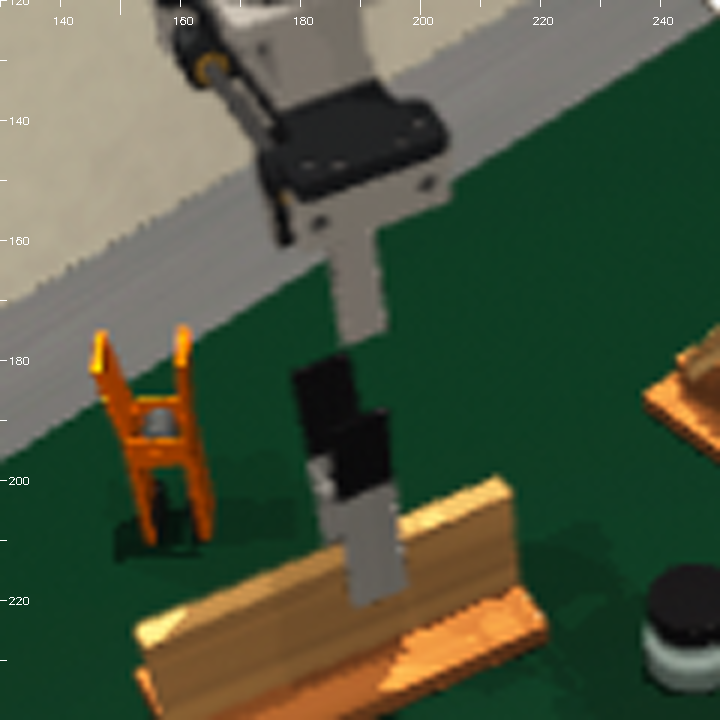

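View pics/w5.png

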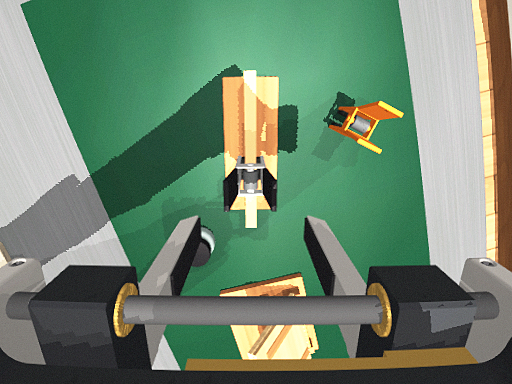

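Run:
```python
from h import *
S=camera_params('scene');D=camera_params('side')
print(tri([(S,(317,138.5)),(D,(190,176))]))
T=tool(-.265);t=np.array([.5792,.1181,.2297])
for dz in(.0,.02,.03,.04):
  P=[t+T.apply([a,b,-dz]) for b in(-.048,-.0365,.0365,.048) for a in(-.008,.008)]
  print(dz,'S',proj(S,P).round(0).tolist());print('   D',proj(D,P).round(0).tolist())
print('clamp handle top L', proj(D,[[.56,.14,.194],[.5513,.1115,.194]]),proj(S,[[.606,.127,.194],[.5985,.099,.194]]))
```

```text
(array([0.54123613, 0.12789314, 0.25723515]), array([0.00031297, 0.00031297]))
0.0 S [[313.0, 145.0], [317.0, 143.0], [315.0, 146.0], [319.0, 145.0], [328.0, 158.0], [332.0, 156.0], [331.0, 159.0], [335.0, 158.0]]
   D [[195.0, 184.0], [190.0, 186.0], [193.0, 182.0], [188.0, 184.0], [182.0, 166.0], [177.0, 168.0], [181.0, 164.0], [176.0, 166.0]]
0.02 S [[314.0, 140.0], [317.0, 138.0], [316.0, 141.0], [319.0, 140.0], [329.0, 152.0], [333.0, 151.0], [331.0, 154.0], [335.0, 153.0]]
   D [[194.0, 179.0], [189.0, 181.0], [193.0, 176.0], [187.0, 179.0], [182.0, 161.0], [176.0, 163.0], [180.0, 159.0], [175.0, 161.0]]
0.03 S [[314.0, 137.0], [318.0, 136.0], [316.0, 139.0], [320.0, 138.0], [329.0, 150.0], [333.0, 148.0], [332.0, 152.0], [336.0, 150.0]]
   D [[194.0, 176.0], [188.0, 178.0], [192.0, 174.0], [187.0, 176.0], [181.0, 158.0], [176.0, 160.0], [180.0, 156.0], [174.0, 158.0]]
0.04 S [[314.0, 135.0], [318.0, 133.0], [316.0, 136.0], [320.0, 135.0], [330.0, 147.0], [334.0, 146.0], [332.0, 149.0], [336.0, 148.0]]
   D [[194.0, 174.0], [188.0, 176.0], [192.0, 171.0], [186.0, 173.0], [181.0, 156.0], [175.0, 158.0], [179.0, 153.0], [174.0, 155.0]]
clamp handle top L [[184.89582787 191.31035096]
 [194.68022559 187.66384572]] [[330.67894321 161.98932454]
 [323.71538589 164.72613867]]
```

Tip offset of about 28 mm confirmed. Fingers straddle the handles; descending so the tips sit about 26 mm above the pivot.

>>> {"name": "send_rows", "arguments": {"motion": [{"hand":72,"travel":[1,0,25],"delta_rot":[0,0,0]},{"hand":72,"travel":[1,0,50],"delta_rot":[0,0,0]},{"hand":72,"travel":[1,0,75],"delta_rot":[0,0,0]},{"hand":72,"travel":[1,0,92],"delta_rot":[0,0,0]},{"hand":72,"travel":[1,0,100],"delta_rot":[0,0,0]},{"hand":72,"travel":[1,0,100],"delta_rot":[0,0,0]}]}}

```text
clock: 8.97
ee_pos: [0.5798, 0.1193, 0.1304]
orientation: [0.796, 0.605, -0.001, -0.0]
force: [-0.4, -0.3, 0.6]
finger_gap: 0.0723
```

Run:
```python
from h import *
s=observe();print(s['clock'],s['ee_pos'],s['force'],s['finger_gap'])
mv([.579,.119,.13],tool(-.265))
a=capture('scene');b=capture('side')
crop(a,280,120,360,220,7,'g3.png');crop(b,140,140,240,240,7,'g4.png')
```

```text
8.9667 [0.57983196 0.1193203  0.13035271] [-0.35849069 -0.26899561  0.57722828] 0.07228190490637901
travel [-0.5, -0.7, 0.4] rot [-0.0014, 0.0004, -0.0069] dist 0.001
```

View pics/g3.png

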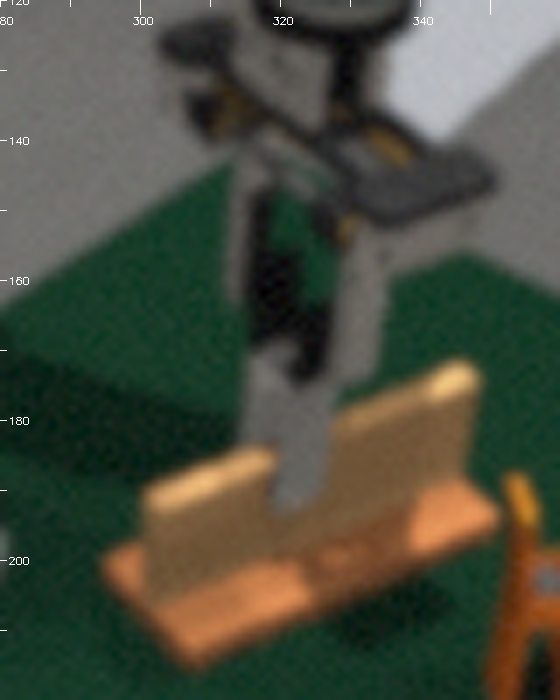

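View pics/g4.png

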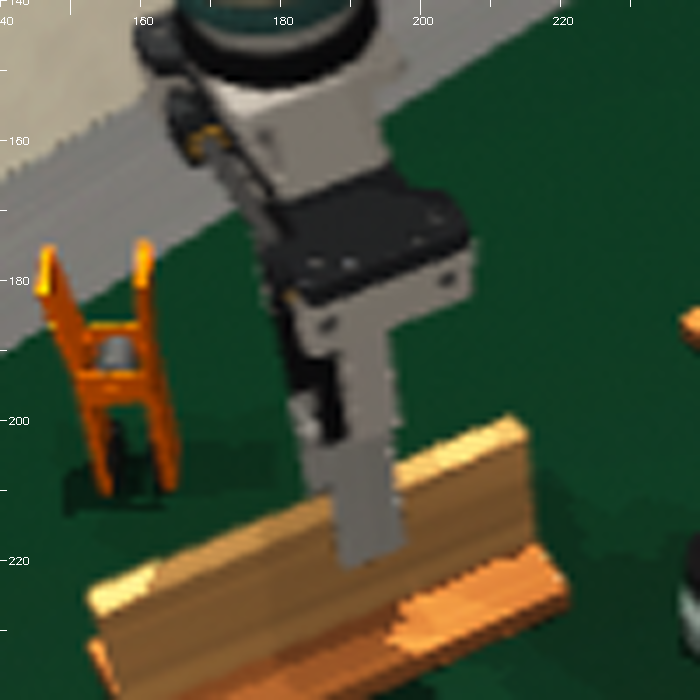

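>>> {"name": "send_rows", "arguments": {"motion": [{"hand":45,"travel":[0,0,0],"delta_rot":[0,0,0]},{"hand":38,"travel":[0,0,0],"delta_rot":[0,0,0]},{"hand":30,"travel":[0,0,0],"delta_rot":[0,0,0]},{"hand":20,"travel":[0,0,0],"delta_rot":[0,0,0]},{"hand":20,"travel":[0,0,0],"delta_rot":[0,0,0]},{"hand":20,"travel":[0,0,0],"delta_rot":[0,0,0]},{"hand":20,"travel":[0,0,0],"delta_rot":[0,0,0]},{"hand":20,"travel":[0,0,0],"delta_rot":[0,0,0]}]}}

```text
clock: 9.73
ee_pos: [0.5803, 0.121, 0.1311]
orientation: [0.796, 0.606, 0.0, -0.0]
force: [-0.2, 0.9, -1.2]
finger_gap: 0.0335
```

Run:
```python
from h import *
s=observe();print(s['clock'],s['ee_pos'],s['force'],s['ft_torque'],s['finger_gap'])
a=capture('scene');b=capture('side')
crop(a,280,120,360,220,7,'g5.png');crop(b,140,140,240,240,7,'g6.png')
```

```text
9.7333 [0.58032124 0.12102074 0.13111819] [-0.15668074  0.87124369 -1.22252689] [-0.05981522 -0.08244573  0.02969537] 0.03347215584203531
```

View pics/g5.png

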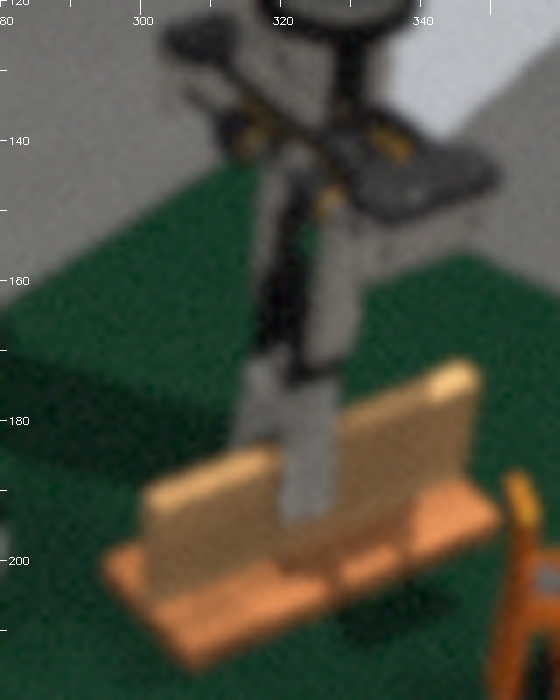

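View pics/g6.png

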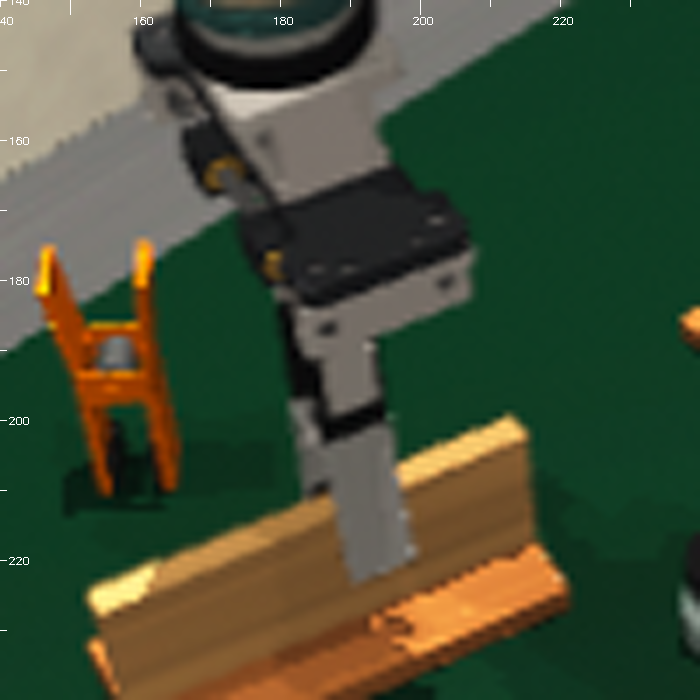

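Squeezed to the stop (33.5 mm), pads open. Lifting straight off the rail.

>>> {"name": "send_rows", "arguments": {"motion": [{"hand":20,"travel":[0,0,-12],"delta_rot":[0,0,0]},{"hand":20,"travel":[0,0,-30],"delta_rot":[0,0,0]},{"hand":20,"travel":[0,0,-50],"delta_rot":[0,0,0]},{"hand":20,"travel":[0,0,-75],"delta_rot":[0,0,0]},{"hand":20,"travel":[0,0,-100],"delta_rot":[0,0,0]},{"hand":20,"travel":[0,0,-130],"delta_rot":[0,0,0]},{"hand":20,"travel":[0,0,-160],"delta_rot":[0,0,0]},{"hand":20,"travel":[0,0,-180],"delta_rot":[0,0,0]},{"hand":20,"travel":[0,0,-180],"delta_rot":[0,0,0]}]}}

```text
clock: 10.58
ee_pos: [0.5829, 0.1219, 0.3161]
orientation: [0.796, 0.605, 0.005, 0.001]
force: [-0.1, 0.4, -1.6]
finger_gap: 0.0334
```

Run:
```python
from h import *
s=observe();print(s['clock'],s['ee_pos'],s['joint_positions'].round(3),s['force'],s['finger_gap'])
D=camera_params('side')
b=capture('side');crop(b,120,50,280,190,5,'l1.png')
mv([.43,-.186,.31],tool(-.018)); mv([.43,-.186,.31],tool(-.018,.611))
# top edge of shut press from side
crop(b,235,135,305,200,10,'l2.png')
```

```text
10.5833 [0.58291638 0.12189327 0.31608793] [-0.049  0.44  -0.318  1.481  0.141  1.234 -0.655] [-0.14781703  0.35360242 -1.62163167] 0.033404522776284175
travel [-336.7, -64.1, 1.8] rot [0.0048, -0.003, -0.2521] dist 0.343
travel [-336.7, -64.1, 1.8] rot [-0.6029, 0.0741, -0.2451] dist 0.343
```

View pics/l1.png

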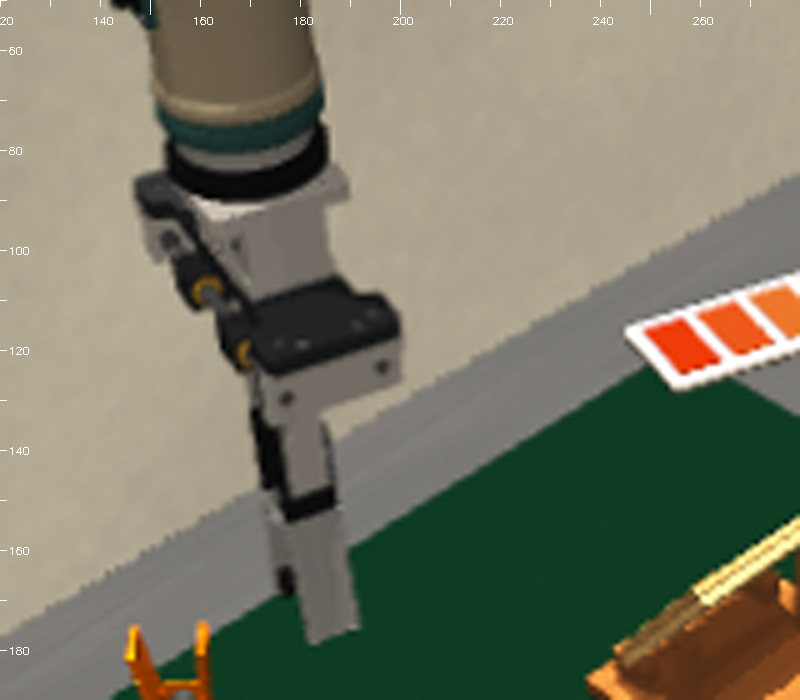

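View pics/l2.png

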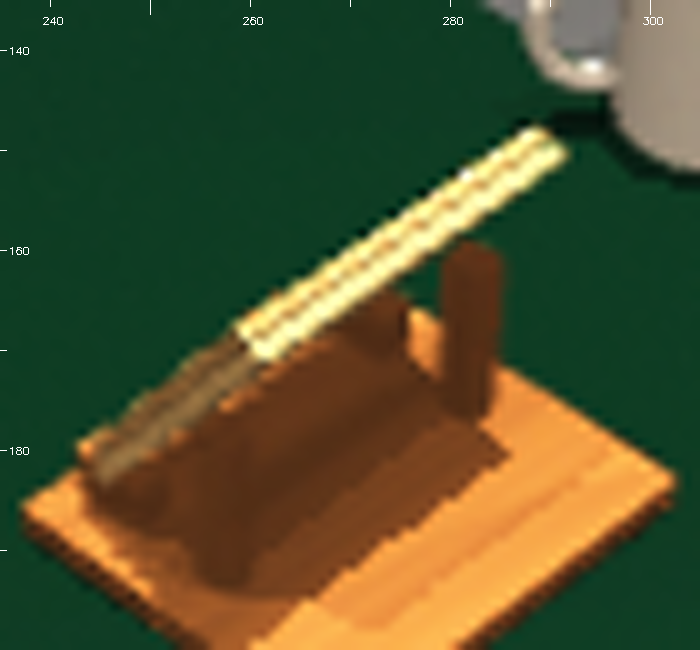

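Run:
```python
from h import *
D=camera_params('side')
X=onz(D,[(260.2,169.3),(290.1,149.1)],.1405);print(X.round(4).tolist(),X.mean(0).round(4),np.linalg.norm(X[0]-X[1]),'yaw',np.arctan2(-(X[0]-X[1])[0],(X[0]-X[1])[1]))
Y=onz(D,[(258.5,167.8),(288.5,147.6)],.1445);print(Y.round(4).tolist())
Y=onz(D,[(262,171.2),(291.6,150.7)],.1365);print(Y.round(4).tolist())
```

```text
[[0.511, -0.1144, 0.1405], [0.508, -0.2534, 0.1405]] [ 0.5095 -0.1839  0.1405] 0.13900596122797645 yaw -0.021057629454403072
[[0.5166, -0.1126, 0.1445], [0.5138, -0.2518, 0.1445]]
[[0.5039, -0.1152, 0.1365], [0.5021, -0.2545, 0.1365]]
```

>>> {"name": "send_rows", "arguments": {"motion": [{"hand":20,"travel":[-20,-4,0],"delta_rot":[-0.03,0.004,-0.012]},{"hand":20,"travel":[-50,-10,0],"delta_rot":[-0.09,0.011,-0.037]},{"hand":20,"travel":[-85,-16,0],"delta_rot":[-0.15,0.018,-0.061]},{"hand":20,"travel":[-120,-23,0],"delta_rot":[-0.21,0.026,-0.086]},{"hand":20,"travel":[-155,-30,0],"delta_rot":[-0.27,0.033,-0.11]},{"hand":20,"travel":[-190,-36,0],"delta_rot":[-0.34,0.042,-0.139]},{"hand":20,"travel":[-225,-43,0],"delta_rot":[-0.41,0.05,-0.167]},{"hand":20,"travel":[-260,-50,0],"delta_rot":[-0.48,0.059,-0.196]},{"hand":20,"travel":[-290,-55,0],"delta_rot":[-0.55,0.068,-0.224]},{"hand":20,"travel":[-315,-60,0],"delta_rot":[-0.603,0.074,-0.245]},{"hand":20,"travel":[-337,-64,0],"delta_rot":[-0.603,0.074,-0.245]},{"hand":20,"travel":[-337,-64,0],"delta_rot":[-0.603,0.074,-0.245]}]}}

```text
clock: 11.63
ee_pos: [0.4467, -0.1376, 0.3062]
orientation: [0.687, 0.671, 0.203, 0.192]
force: [0.7, -1.2, -1.8]
finger_gap: 0.0332
```

Run:
```python
from h import *
s=observe();print(s['clock'],s['ee_pos'],s['joint_positions'].round(3),s['force'],s['finger_gap'])
T=tool(-.018,.611);print((R.from_quat(s['orientation']).inv()*T).as_rotvec())
E=np.array([.511,-.185,.1405]);zb=-T.apply([0,0,1]);print(zb)
mv(E+.115*zb,T)
a=capture('scene');b=capture('side');crop(a,180,90,320,230,5,'m1.png');crop(b,220,60,380,200,5,'m2.png')
```

```text
11.6333 [ 0.44667752 -0.13764981  0.30615784] [ 0.513 -0.032 -0.067  2.317 -0.643  0.415  0.959] [ 0.68336699 -1.15407852 -1.78706372] 0.033203283588223935
[-0.04480547 -0.01826775 -0.01103046]
[-0.57359389  0.01032581  0.81907474]
travel [-47.7, -38.5, 59.0] rot [-0.0448, -0.0183, -0.011] dist 0.085
```

View pics/m1.png

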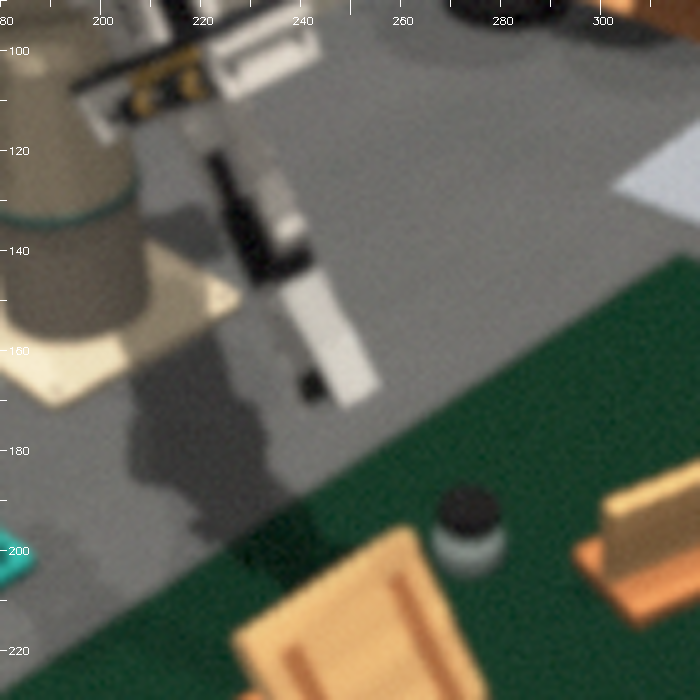

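View pics/m2.png

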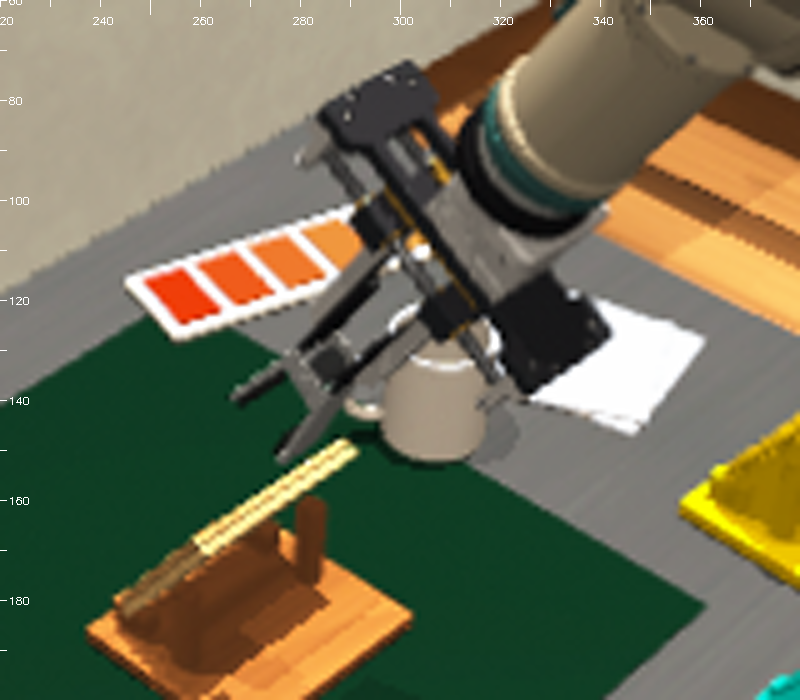

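>>> {"name": "send_rows", "arguments": {"motion": [{"hand":20,"travel":[0,0,0],"delta_rot":[0,0,0]},{"hand":20,"travel":[0,0,0],"delta_rot":[0,0,0]},{"hand":20,"travel":[0,0,0],"delta_rot":[0,0,0]}]}}

```text
clock: 11.98
ee_pos: [0.4493, -0.1369, 0.308]
orientation: [0.686, 0.671, 0.204, 0.192]
force: [0.7, 1.0, -1.2]
finger_gap: 0.0333
```

```bash
cat >> h.py <<'E'
def st():
    s=observe();T=tool(-.018,.611)
    print(s['clock'],s['ee_pos'].round(4),s['joint_positions'].round(3),s['force'].round(1),s['finger_gap'].round(4),'roterr',(R.from_quat(s['orientation']).inv()*T).as_rotvec().round(4))
E
python3 - <<'E'
from h import *
st()
T=tool(-.018,.611);E=np.array([.511,-.185,.1405]);zb=-T.apply([0,0,1])
mv(E+.115*zb,T)
E
```

```text
Traceback (most recent call last):
  File "h.py", line 47, in st
    print(s['clock'],s['ee_pos'].round(4),s['joint_positions'].round(3),s['force'].round(1),s['finger_gap'].round(4),'roterr',(R.from_quat(s['orientation']).inv()*T).as_rotvec().round(4))
                                                                                            ^^^^^^^^^^^^^^^^^^^^^
AttributeError: 'float' object has no attribute 'round'
```

```bash
sed -i "s/s\['finger_gap'\].round(4)/round(s['finger_gap'],4)/" h.py
python3 - <<'E'
from h import *
st()
T=tool(-.018,.611);E=np.array([.511,-.185,.1405]);zb=-T.apply([0,0,1])
mv(E+.115*zb,T)
E
```

```text
11.9833 [ 0.4493 -0.1369  0.308 ] [ 0.512 -0.032 -0.07   2.312 -0.636  0.416  0.948] [ 0.7  1.  -1.2] 0.0333 roterr [-0.0436 -0.0189 -0.0097]
travel [-48.6, -41.8, 59.0] rot [-0.0436, -0.0189, -0.0097] dist 0.087
```

>>> {"name": "send_rows", "arguments": {"motion": [{"hand":20,"travel":[-12,-8,5],"delta_rot":[-0.01,-0.004,-0.002]},{"hand":20,"travel":[-24,-18,15],"delta_rot":[-0.02,-0.008,-0.004]},{"hand":20,"travel":[-36,-28,28],"delta_rot":[-0.03,-0.012,-0.006]},{"hand":20,"travel":[-45,-36,40],"delta_rot":[-0.04,-0.018,-0.01]},{"hand":20,"travel":[-49,-42,50],"delta_rot":[-0.044,-0.019,-0.01]},{"hand":20,"travel":[-49,-42,59],"delta_rot":[-0.044,-0.019,-0.01]},{"hand":20,"travel":[-49,-42,59],"delta_rot":[-0.044,-0.019,-0.01]},{"hand":20,"travel":[-49,-42,59],"delta_rot":[-0.044,-0.019,-0.01]}]}}

```text
clock: 12.65
ee_pos: [0.4437, -0.1888, 0.247]
orientation: [0.682, 0.67, 0.21, 0.207]
force: [-1.0, -1.1, -1.6]
finger_gap: 0.0333
```

Run:
```python
from h import *
st()
T=tool(-.018,.611);E=np.array([.511,-.185,.1405]);zb=-T.apply([0,0,1])
mv(E+.115*zb,T)
a=capture('scene');b=capture('side');crop(a,190,130,290,240,6,'m3.png');crop(b,230,90,330,190,7,'m4.png')
```

```text
12.65 [ 0.4437 -0.1888  0.247 ] [ 1.229  0.157 -0.695  2.396 -1.099  0.232  1.582] [-1.  -1.1 -1.6] 0.0333 roterr [-0.0118 -0.0091 -0.0025]
travel [4.9, -6.0, 10.9] rot [-0.0118, -0.0091, -0.0025] dist 0.013
```

View pics/m3.png

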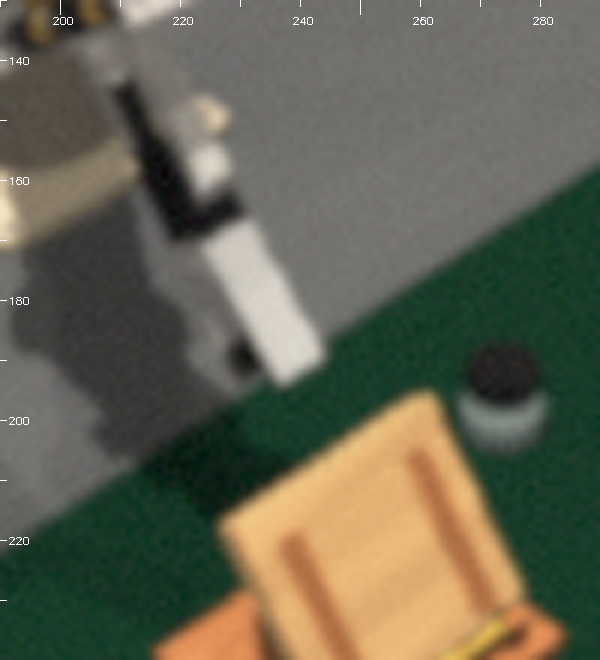

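View pics/m4.png

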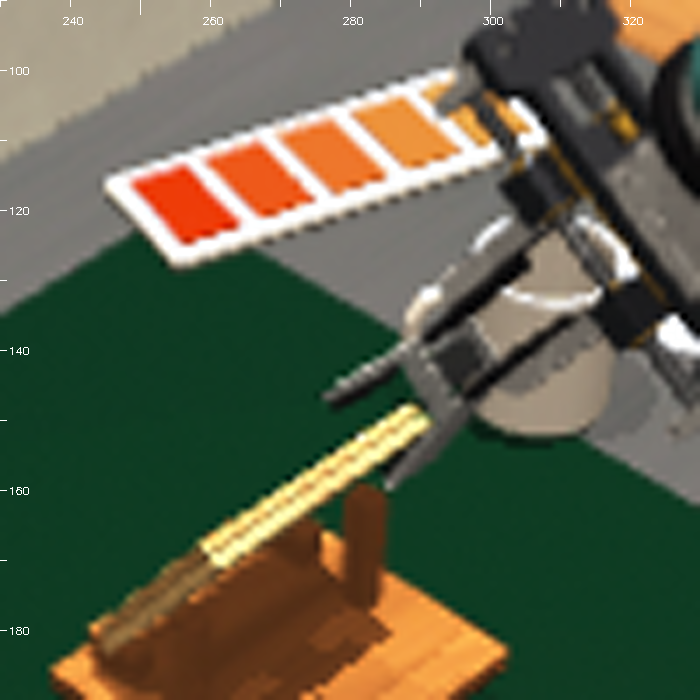

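>>> {"name": "send_rows", "arguments": {"motion": [{"hand":20,"travel":[2,-3,5],"delta_rot":[-0.006,-0.005,-0.001]},{"hand":20,"travel":[5,-6,10],"delta_rot":[-0.012,-0.009,-0.0025]},{"hand":20,"travel":[5,-6,16],"delta_rot":[-0.012,-0.009,-0.0025]},{"hand":20,"travel":[5,-6,16],"delta_rot":[-0.012,-0.009,-0.0025]},{"hand":20,"travel":[5,-6,16],"delta_rot":[-0.012,-0.009,-0.0025]}]}}

```text
clock: 13.17
ee_pos: [0.4464, -0.1869, 0.2453]
orientation: [0.68, 0.672, 0.207, 0.206]
force: [0.3, 0.6, -1.3]
finger_gap: 0.0334
```

Run:
```python
from h import *
st()
T=tool(-.018,.611);E=np.array([.511,-.185,.1405]);zb=-T.apply([0,0,1])
mv(E+.110*zb,T)
```

```text
13.1667 [ 0.4464 -0.1869  0.2453] [ 1.155  0.155 -0.629  2.393 -1.099  0.233  1.578] [ 0.3  0.6 -1.3] 0.0334 roterr [-0.018  -0.0087  0.0041]
travel [2.9, -7.0, 13.1] rot [-0.018, -0.0087, 0.0041] dist 0.015
```

The arm is stopping against its q5 and q6 limits. I'll fit its kinematics from the recorded poses to find a better posture.

```bash
cat > kin.py <<'E'
import numpy as np, itertools
from scipy.spatial.transform import Rotation as R
Q=np.array([[1.05419609,0.62933701,0.03841127,1.51832163,-0.02698814,0.99631751,-0.02000337],[.643,.59,-.273,1.153,.146,1.418,.403],[.457,.5,-.295,1.31,.14,1.352,.172],[.347,.856,-.256,1.246,.222,1.077,.066],[.192,.385,-.292,1.448,.106,1.342,-.37],[-.053,.507,-.305,1.616,.169,1.048,-.678],[-.049,.44,-.318,1.481,.141,1.234,-.655],[.513,-.032,-.067,2.317,-.643,.415,.959],[1.229,.157,-.695,2.396,-1.099,.232,1.582],[1.155,.155,-.629,2.393,-1.099,.233,1.578]])
P=np.array([[.28293,-.58441,.17927],[.58568,-.35239,.33899],[.60053,-.20512,.34066],[.71985,-.19371,.1138],[.5669,-.02687,.35904],[.57923,.11808,.22969],[.58292,.12189,.31609],[.44668,-.13765,.30616],[.4437,-.1888,.2470],[.4464,-.1869,.2453]])
O=np.array([[.974701,.22351,-.000216,-.000908],[.703,.711,.003,-.001],[.705,.709,.001,-.001],[.708,.706,-.004,-.004],[.794,.608,-.006,-.007],[.796,.605,-.001,-.001],[.796,.605,.005,.001],[.687,.671,.203,.192],[.682,.67,.21,.207],[.68,.672,.207,.206]])
ax='zyzyzyz'
def chain(q,s,off):
    r=R.identity();L=[r]
    for a,qi,si in zip(ax,q,s):
        r=r*R.from_euler(a,si*qi);L.append(r)
    L.append(r*R.from_euler('z',off)); return L
E
python3 - <<'E'
from kin import *
best=[]
for s in itertools.product((1,-1),repeat=7):
    for k in range(4):
        e=max((chain(q,s,k*np.pi/2)[-1].inv()*R.from_quat(o)).magnitude() for q,o in zip(Q,O))
        best.append((e,s,k))
best.sort();print(best[:4])
E
```

```text
[(0.001416770489464017, (-1, 1, -1, 1, -1, 1, -1), 1), (1.1975373115480668, (-1, -1, -1, -1, -1, -1, -1), 1), (1.2220754805961969, (-1, -1, 1, -1, 1, -1, -1), 1), (1.2412597438725774, (-1, 1, -1, 1, 1, 1, 1), 1)]
```

```bash
cat >> kin.py <<'E'
S=(-1,1,-1,1,-1,1,-1)
# unknown: t0 z; t2 (after j2: y? none) use frames after j3 (x,z), after j5 (x,z), after j7 (x,z)
def cols(q):
    L=chain(q,S,np.pi/2);C=[np.array([0,0,1.])]
    for i,axs in ((1,'x'),(3,'xz'),(4,'x'),(5,'xz'),(6,'x'),(8,'z')):
        M=L[i].as_matrix()
        for a in axs: C.append(M[:,'xyz'.index(a)])
    return np.array(C).T
A=np.vstack([cols(q) for q in Q]);lam=1e-4
t=np.linalg.solve(A.T@A+lam*np.eye(A.shape[1]),A.T@P.ravel())
def fk(q): return cols(q)@t, chain(q,S,np.pi/2)[-1]
lo=np.array([-3.06,-.37,-1.25,.18,-1.1,.23,-2.94]);hi=np.array([3.06,2.12,1.32,2.47,4.24,1.98,2.94])
E
python3 - <<'E'
from kin import *
print(t.round(4)); print((np.abs(A@t-P.ravel()).reshape(-1,3)*1000).round(1).max(1))
from scipy.optimize import least_squares
from h import tool
E=np.array([.511,-.185,.1405])
rng=np.random.default_rng(0)
T=tool(-.018,.611);zb=-T.apply([0,0,1])
for d in(.115,.047):
  for fl,TT in (('a',T),('b',T*R.from_euler('z',np.pi))):
    sols=[]
    for k in range(60):
        q0=rng.uniform(lo,hi)
        m=.03
        f=lambda q:np.r_[(fk(q)[0]-(E+d*zb))*20,(fk(q)[1].inv()*TT).as_rotvec()*5,.002*(q-(lo+hi)/2)]
        r=least_squares(f,np.clip(q0,lo+m+.01,hi-m-.01),bounds=(lo+m,hi-m))
        pe=np.linalg.norm(fk(r.x)[0]-(E+d*zb));re=(fk(r.x)[1].inv()*TT).magnitude()
        sols.append((pe+re*.3,pe,re,r.x))
    sols.sort(key=lambda x:x[0])
    print(d,fl,[(round(a[1],4),round(a[2],3),a[3].round(2).tolist()) for a in sols[:1]])
    seen=[]
    for a in sols:
        if a[1]<.002 and a[2]<.01 and all(np.abs(a[3]-b).max()>.3 for b in seen):
            seen.append(a[3]);print('   ',a[3].round(2).tolist())
E
```

```text
[ 0.2333  0.0577  0.005   0.5452 -0.032   0.0098  0.3414  0.0249  0.3196]
[30.4 11.7  8.9  7.7  8.3  6.8  5.5 26.3  8.2  5.3]
0.115 a [(np.float64(0.0064), 0.046, [1.04, 0.14, -0.5, 2.4, -1.07, 0.26, 1.55])]
0.115 b [(np.float64(0.0064), 0.046, [1.04, 0.14, -0.5, 2.4, -1.07, 0.26, -1.59])]
0.047 a [(np.float64(0.0113), 0.069, [1.16, 0.48, -1.22, 2.44, 1.74, 0.38, -1.54])]
0.047 b [(np.float64(0.0113), 0.069, [1.16, 0.48, -1.22, 2.44, 1.74, 0.38, 1.6])]
```

```bash
cat >> kin.py <<'E'
def cols(q):
    L=chain(q,S,np.pi/2);C=[np.array([0,0,1.])]
    for i,axs in ((1,'x'),(2,'y'),(3,'xz'),(4,'y'),(5,'xz'),(6,'y'),(7,'xz')):
        M=L[i].as_matrix()
        for a in axs: C.append(M[:,'xyz'.index(a)])
    return np.array(C).T
A=np.vstack([cols(q) for q in Q]);lam=1e-6
t=np.linalg.solve(A.T@A+lam*np.eye(A.shape[1]),A.T@P.ravel())
E
cat > ik.py <<'E'
from kin import *
print(t.round(4)); print((np.abs(A@t-P.ravel()).reshape(-1,3)*1000).round(1).max(1))
from scipy.optimize import least_squares
from h import tool
E=np.array([.511,-.185,.1405])
rng=np.random.default_rng(0)
T=tool(-.018,.611);zb=-T.apply([0,0,1])
for d in(.115,.09,.07,.047):
  for fl,TT in (('a',T),('b',T*R.from_euler('z',np.pi))):
    sols=[]
    for k in range(40):
        q0=rng.uniform(lo,hi)
        m=.03
        f=lambda q:np.r_[(fk(q)[0]-(E+d*zb))*20,(fk(q)[1].inv()*TT).as_rotvec()*5,.002*(q-(lo+hi)/2)]
        r=least_squares(f,np.clip(q0,lo+m+.01,hi-m-.01),bounds=(lo+m,hi-m))
        pe=np.linalg.norm(fk(r.x)[0]-(E+d*zb));re=(fk(r.x)[1].inv()*TT).magnitude()
        sols.append((pe+re*.3,pe,re,r.x))
    sols.sort(key=lambda x:x[0])
    print(d,fl,[(round(a[1],4),round(a[2],3),a[3].round(2).tolist()) for a in sols[:1]])
    seen=[]
    for a in sols:
        if a[1]<.002 and a[2]<.01 and all(np.abs(a[3]-b).max()>.3 for b in seen):
            seen.append(a[3]);print('   ',a[3].round(2).tolist())
E
python3 ik.py
```

```text
[ 3.361e-01 -3.000e-04 -1.120e-02  7.000e-04  5.591e-01 -1.630e-02
  0.000e+00  3.821e-01 -7.000e-04  2.000e-04  4.005e-01]
[0.1 0.1 0.3 0.3 0.2 0.1 0.1 0.1 0.1 0.1]
0.115 a [(np.float64(0.0054), 0.042, [1.05, 0.16, -0.51, 2.39, -1.07, 0.26, 1.55])]
0.115 b [(np.float64(0.0055), 0.042, [1.06, 0.16, -0.52, 2.39, -1.07, 0.26, -1.59])]
0.09 a [(np.float64(0.0109), 0.045, [1.41, 0.42, -1.22, 2.44, 1.79, 0.26, -1.41])]
0.09 b [(np.float64(0.011), 0.045, [1.41, 0.42, -1.22, 2.44, 1.79, 0.26, 1.73])]
0.07 a [(np.float64(0.0014), 0.006, [1.43, 0.48, -1.22, 2.44, 1.9, 0.26, -1.47])]
    [1.43, 0.48, -1.22, 2.44, 1.9, 0.26, -1.47]
0.07 b [(np.float64(0.0015), 0.006, [1.43, 0.48, -1.22, 2.44, 1.9, 0.26, 1.68])]
    [1.43, 0.48, -1.22, 2.44, 1.9, 0.26, 1.68]
0.047 a [(np.float64(0.0006), 0.004, [1.38, 0.57, -1.22, 2.44, 1.98, 0.35, -1.54])]
    [1.38, 0.57, -1.22, 2.44, 1.98, 0.35, -1.54]
0.047 b [(np.float64(0.0008), 0.005, [1.38, 0.57, -1.22, 2.44, 1.98, 0.35, 1.61])]
    [1.38, 0.57, -1.22, 2.44, 1.98, 0.35, 1.61]
```

Model fits to 0.3 mm. It shows that the straight-in grasp is barely reachable at the press. Because the handles are flat, the tool may also be tilted by φ about the clamp's x axis, so I'll search for a comfortable φ that works at both rail and press.

```bash
cat > ik2.py <<'E'
from kin import *
from scipy.optimize import least_squares
from h import tool
g=.043
def target(base,piv,phi,flip):
    # base: aligned tool rot; piv: pivot pos
    G=piv-base.apply([0,0,1])*.044
    TT=base*R.from_euler('y',phi)
    if flip: TT=TT*R.from_euler('z',np.pi)
    return G+g*TT.apply([0,0,1]),TT
def solve(p,TT,q0s,m):
    best=None
    for q0 in q0s:
        f=lambda q:np.r_[(fk(q)[0]-p)*20,(fk(q)[1].inv()*TT).as_rotvec()*5,.003*(q-(lo+hi)/2)/(hi-lo)]
        r=least_squares(f,np.clip(q0,lo+m+.01,hi-m-.01),bounds=(lo+m,hi-m),max_nfev=80)
        pe=np.linalg.norm(fk(r.x)[0]-p);re=(fk(r.x)[1].inv()*TT).magnitude()
        if best is None or pe+.3*re<best[0]: best=(pe+.3*re,pe,re,r.x)
        if best[0]<.002: break
    return best
E_=np.array([.511,-.185,.1405]);Tp=tool(-.018,.611);zb=-Tp.apply([0,0,1])
Tr=tool(-.265);Pr=np.array([.5795,.12,.132])
E
python3 - <<'E'
from ik2 import *
rng=np.random.default_rng(1)
q0s=[Q[0],Q[5],Q[9]]+[rng.uniform(lo,hi) for _ in range(7)]
for phi in np.radians([-90,-70,-50,-35,-20,20,35,50,70,90]):
    for fl in (0,1):
        out=[]
        for nm,b,pv in (('p47',Tp,E_+.047*zb),('p115',Tp,E_+.115*zb),('rail',Tr,Pr),('rail+',Tr,Pr+[0,0,.12])):
            s=solve(*target(b,pv,phi,fl),q0s,.12)
            out.append((nm,round(s[1]*1000,1),round(s[2],3),s[3].round(1).tolist() if s[0]<.004 else 'X'))
        print(round(np.degrees(phi)),fl,out)
E
```

```text
-90 0 [('p47', np.float64(0.0), 0.0, [-0.6, 1.1, 0.3, 2.1, 1.1, 1.3, -2.1]), ('p115', np.float64(0.0), 0.0, [-0.6, 1.0, 0.2, 2.2, 1.1, 1.4, -2.1]), ('rail', np.float64(0.0), 0.0, [-1.0, 1.5, 0.9, 1.0, 0.2, 1.9, -0.5]), ('rail+', np.float64(0.0), 0.0, [-1.0, 1.4, 1.0, 1.1, 0.3, 1.9, -0.4])]
-90 1 [('p47', np.float64(0.0), 0.0, [-0.5, 1.1, 0.1, 2.1, 1.1, 1.5, 1.0]), ('p115', np.float64(0.0), 0.0, [-0.5, 1.0, 0.1, 2.2, 1.1, 1.5, 1.0]), ('rail', np.float64(0.0), 0.0, [-1.0, 1.5, 0.9, 1.0, 0.2, 1.9, 2.6]), ('rail+', np.float64(0.0), 0.0, [-1.0, 1.4, 1.0, 1.1, 0.3, 1.9, 2.7])]
-70 0 [('p47', np.float64(0.0), 0.0, [-0.5, 0.9, 0.1, 2.3, 1.3, 1.2, -2.2]), ('p115', np.float64(1.4), 0.009, 'X'), ('rail', np.float64(0.0), 0.0, [-0.8, 1.2, 0.4, 1.1, 0.5, 1.8, -0.9]), ('rail+', np.float64(0.0), 0.0, [-0.8, 1.1, 0.5, 1.1, 0.4, 1.8, -0.7])]
-70 1 [('p47', np.float64(0.0), 0.0, [-0.4, 0.9, -0.1, 2.3, 1.3, 1.3, 0.9]), ('p115', np.float64(1.5), 0.009, 'X'), ('rail', np.float64(0.0), 0.0, [-0.7, 1.2, 0.2, 1.1, 0.6, 1.8, 2.2]), ('rail+', np.float64(0.0), 0.0, [-0.8, 1.1, 0.5, 1.1, 0.5, 1.9, 2.4])]
-50 0 
[... 3585 characters left out ...]
0, [0.9, 1.1, -0.8, 2.0, -1.0, 0.6, -2.1]), ('rail+', np.float64(0.0), 0.0, [0.9, 0.9, -0.9, 2.0, -1.0, 0.8, -2.4])]
90 0 [('p47', np.float64(0.0), 0.0, [1.2, 1.3, -0.6, 1.4, -0.5, 1.7, 1.4]), ('p115', np.float64(0.0), 0.0, [1.2, 1.2, -0.7, 1.5, -0.5, 1.7, 1.4]), ('rail', np.float64(0.0), 0.0, [0.9, 1.4, -0.9, 1.9, -1.0, 0.8, 1.2]), ('rail+', np.float64(0.0), 0.0, [1.0, 1.2, -1.0, 2.0, -1.0, 0.7, 1.0])]
90 1 [('p47', np.float64(0.0), 0.0, [1.1, 1.2, -0.5, 1.4, -0.6, 1.7, -1.6]), ('p115', np.float64(0.0), 0.0, [1.1, 1.1, -0.4, 1.5, -0.6, 1.8, -1.6]), ('rail', np.float64(0.0), 0.0, [0.9, 1.4, -0.9, 1.9, -1.0, 0.8, -2.0]), ('rail+', np.float64(0.0), 0.0, [1.0, 1.2, -1.1, 2.0, -1.0, 0.7, -2.2])]
```

A tilt of φ≈+40° is comfortable at both places. I'll put the clamp back on its rail and regrasp it tilted. First retrace the path.

Run:
```python
from h import *
st()
mv([.45,-.135,.31],tool(-.08,.5)); mv([.58,.12,.31],tool(-.265))
```

```text
13.1667 [ 0.4464 -0.1869  0.2453] [ 1.155  0.155 -0.629  2.393 -1.099  0.233  1.578] [ 0.3  0.6 -1.3] 0.0334 roterr [-0.018  -0.0087  0.0041]
travel [52.2, 38.6, -51.7] rot [0.0929, -0.0407, 0.0575] dist 0.083
travel [308.5, 143.6, 20.6] rot [0.5892, -0.0804, 0.2463] dist 0.341
```

>>> {"name": "send_rows", "arguments": {"motion": [{"hand":20,"travel":[10,8,-15],"delta_rot":[0.02,-0.01,0.01]},{"hand":20,"travel":[25,20,-32],"delta_rot":[0.05,-0.02,0.03]},{"hand":20,"travel":[52,38,-52],"delta_rot":[0.093,-0.03,0.055]},{"hand":20,"travel":[80,50,-45],"delta_rot":[0.15,-0.04,0.08]},{"hand":20,"travel":[110,62,-38],"delta_rot":[0.22,-0.045,0.1]},{"hand":20,"travel":[145,77,-30],"delta_rot":[0.3,-0.05,0.13]},{"hand":20,"travel":[180,92,-20],"delta_rot":[0.38,-0.06,0.16]},{"hand":20,"travel":[215,107,-10],"delta_rot":[0.46,-0.07,0.19]},{"hand":20,"travel":[250,120,0],"delta_rot":[0.53,-0.08,0.22]},{"hand":20,"travel":[285,134,12],"delta_rot":[0.589,-0.08,0.246]},{"hand":20,"travel":[308,144,20],"delta_rot":[0.589,-0.08,0.246]},{"hand":20,"travel":[308,144,20],"delta_rot":[0.589,-0.08,0.246]}]}}

```text
clock: 14.17
ee_pos: [0.5382, 0.0414, 0.3052]
orientation: [0.796, 0.605, 0.0, 0.002]
force: [1.5, -1.2, -1.3]
finger_gap: 0.0335
```

Run:
```python
from h import *
st()
mv([.58,.12,.25],tool(-.265))
```

```text
14.1667 [0.5382 0.0414 0.3052] [ 0.212  0.377 -0.494  1.637  0.195  1.174 -0.598] [ 1.5 -1.2 -1.3] 0.0335 roterr [-0.6043  0.08   -0.2431]
travel [87.0, 19.1, 55.0] rot [0.0037, 0.0027, -0.005] dist 0.105
```

>>> {"name": "send_rows", "arguments": {"motion": [{"hand":20,"travel":[25,6,0],"delta_rot":[0.004,0.003,-0.005]},{"hand":20,"travel":[55,12,15],"delta_rot":[0.004,0.003,-0.005]},{"hand":20,"travel":[80,18,35],"delta_rot":[0.004,0.003,-0.005]},{"hand":20,"travel":[87,19,55],"delta_rot":[0.004,0.003,-0.005]},{"hand":20,"travel":[87,19,55],"delta_rot":[0.004,0.003,-0.005]},{"hand":20,"travel":[87,19,55],"delta_rot":[0.004,0.003,-0.005]},{"hand":20,"travel":[87,19,55],"delta_rot":[0.004,0.003,-0.005]}]}}

```text
clock: 14.75
ee_pos: [0.58, 0.1201, 0.2501]
orientation: [0.793, 0.609, 0.003, -0.001]
force: [0.3, -0.1, -1.1]
finger_gap: 0.0336
```

Run:
```python
from h import *
st()
mv([.580,.1205,.131],tool(-.265))
```

```text
14.75 [0.58   0.1201 0.2501] [ 0.059  0.508 -0.485  1.588  0.253  1.105 -0.747] [ 0.3 -0.1 -1.1] 0.0336 roterr [-0.6054  0.0689 -0.236 ]
travel [-0.3, -0.4, 119.1] rot [0.0019, -0.0055, 0.005] dist 0.119
```

>>> {"name": "send_rows", "arguments": {"motion": [{"hand":20,"travel":[0,0,25],"delta_rot":[0.002,-0.005,0.005]},{"hand":20,"travel":[0,0,50],"delta_rot":[0.002,-0.005,0.005]},{"hand":20,"travel":[0,0,72],"delta_rot":[0.002,-0.005,0.005]},{"hand":20,"travel":[0,0,90],"delta_rot":[0.002,-0.005,0.005]},{"hand":20,"travel":[0,0,103],"delta_rot":[0.002,-0.005,0.005]},{"hand":20,"travel":[0,0,113],"delta_rot":[0.002,-0.005,0.005]},{"hand":20,"travel":[0,0,119],"delta_rot":[0.002,-0.005,0.005]},{"hand":20,"travel":[0,0,119],"delta_rot":[0.002,-0.005,0.005]}]}}

```text
clock: 15.42
ee_pos: [0.5801, 0.1207, 0.1301]
orientation: [0.794, 0.607, -0.0, -0.001]
force: [1.6, -0.3, -1.0]
finger_gap: 0.0336
```

Run:
```python
from h import *
st()
b=capture('side');crop(b,140,140,240,240,7,'r1.png');a=capture('scene');crop(a,280,120,360,220,7,'r2.png')
```

```text
15.4167 [0.5801 0.1207 0.1301] [ 0.021  0.636 -0.435  1.727  0.336  0.855 -0.828] [ 1.6 -0.3 -1. ] 0.0336 roterr [-0.6091  0.075  -0.2398]
```

View pics/r1.png

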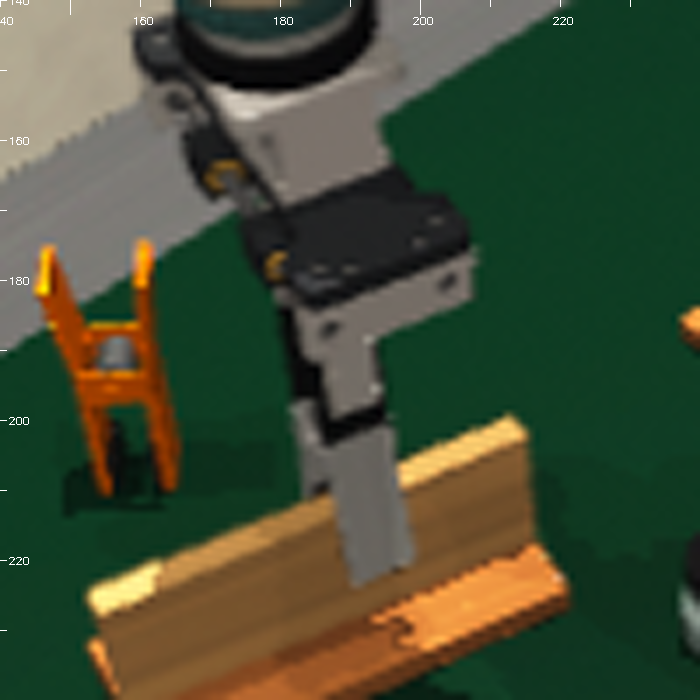

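View pics/r2.png

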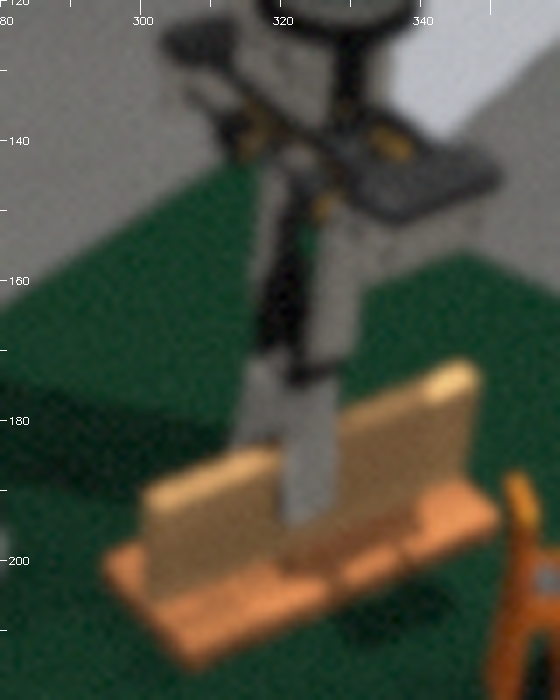

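Back on the rail exactly as before. Release, then swing the open hand 0.7 rad about the handles.

>>> {"name": "send_rows", "arguments": {"motion": [{"hand":50,"travel":[0,0,0],"delta_rot":[0,0,0]},{"hand":76,"travel":[0,0,0],"delta_rot":[0,0,0]},{"hand":76,"travel":[0,0,0],"delta_rot":[0,0,0]},{"hand":76,"travel":[0,0,0],"delta_rot":[0,0,0]},{"hand":76,"travel":[0,0,0],"delta_rot":[0,0,0]},{"hand":76,"travel":[4.3,0,-0.2],"delta_rot":[0,0.1,0]},{"hand":76,"travel":[8.5,0,-0.9],"delta_rot":[0,0.2,0]},{"hand":76,"travel":[12.7,0,-1.9],"delta_rot":[0,0.3,0]},{"hand":76,"travel":[16.7,0,-3.4],"delta_rot":[0,0.4,0]},{"hand":76,"travel":[20.6,0,-5.3],"delta_rot":[0,0.5,0]},{"hand":76,"travel":[24.3,0,-7.5],"delta_rot":[0,0.6,0]},{"hand":76,"travel":[27.7,0,-10.1],"delta_rot":[0,0.7,0]}]}}

```text
clock: 16.52
ee_pos: [0.5887, 0.1475, 0.1417]
orientation: [0.746, 0.57, 0.275, -0.209]
force: [-1.6, -0.4, -2.0]
finger_gap: 0.0761
```

Run:
```python
from h import *
st()
Tr=tool(-.265);T=Tr*R.from_euler('y',.7);piv=np.array([.5797,.1200,.132])
G=piv+np.array([0,0,.044]);mv(G+.043*T.apply([0,0,1]),T)
b=capture('side');crop(b,140,130,240,240,6,'r3.png');a=capture('scene');crop(a,260,120,360,220,6,'r4.png')
```

```text
16.5167 [0.5887 0.1475 0.1417] [ 0.745  0.868 -0.993  1.953  0.028  0.42  -0.255] [-1.6 -0.4 -2. ] 0.0761 roterr [-0.4929 -0.6036 -0.4412]
travel [0.0, -1.4, -1.8] rot [0.0026, -0.005, 0.0008] dist 0.002
```

View pics/r3.png

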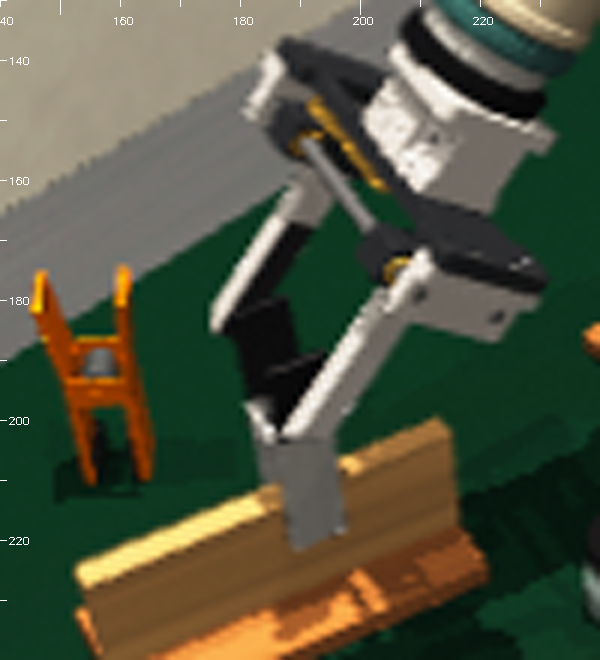

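View pics/r4.png

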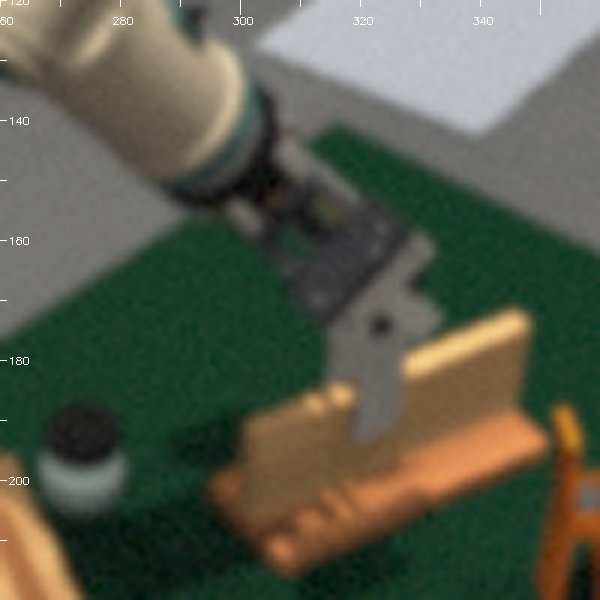

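>>> {"name": "send_rows", "arguments": {"motion": [{"hand":50,"travel":[0,-1,-1],"delta_rot":[0,-0.005,0]},{"hand":42,"travel":[0,-1,-1],"delta_rot":[0,-0.005,0]},{"hand":36,"travel":[0,-1,-1],"delta_rot":[0,-0.005,0]},{"hand":28,"travel":[0,-1,-1],"delta_rot":[0,-0.005,0]},{"hand":20,"travel":[0,-1,-1],"delta_rot":[0,-0.005,0]},{"hand":20,"travel":[0,-1,-1],"delta_rot":[0,-0.005,0]},{"hand":20,"travel":[0,-1,-1],"delta_rot":[0,-0.005,0]},{"hand":20,"travel":[0,-1,-1],"delta_rot":[0,-0.005,0]}]}}

```text
clock: 17.28
ee_pos: [0.5859, 0.1482, 0.1408]
orientation: [0.747, 0.572, 0.27, -0.208]
force: [0.3, 0.2, -1.1]
finger_gap: 0.033
```

Run:
```python
from h import *
st()
s=observe();T=R.from_quat(s['orientation']);print('up in tool',T.inv().apply([0,0,1]).round(3))
Tr=tool(-.265);print('phi/err vs rail clamp',(Tr.inv()*T).as_rotvec().round(4))
b=capture('side');crop(b,140,130,240,240,6,'r5.png')
p=camera_params('wrist');im=capture('wrist');cv2.imwrite('pics/w6.png',im[:,:,::-1])
```

```text
17.2833 [0.5859 0.1482 0.1408] [ 0.737  0.861 -0.986  1.955  0.029  0.424 -0.262] [ 0.3  0.2 -1.1] 0.033 roterr [-0.4994 -0.5951 -0.4378]
up in tool [ 0.641 -0.001 -0.768]
phi/err vs rail clamp [ 0.0019  0.6952 -0.001 ]
```

View pics/r5.png

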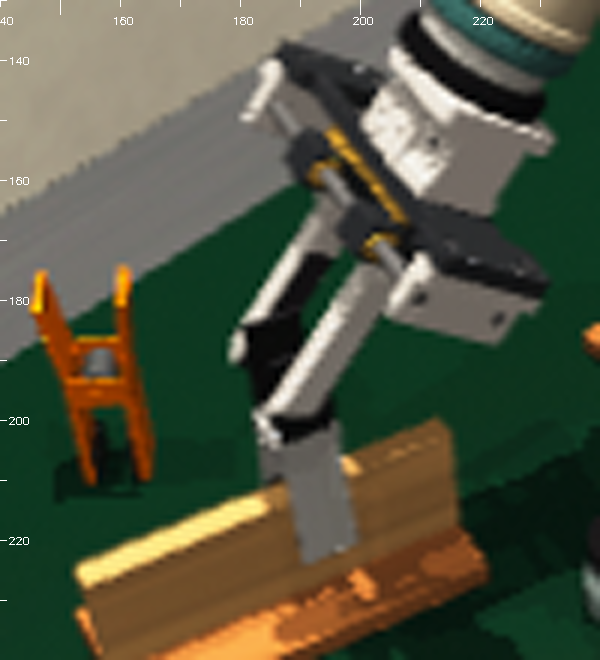

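View pics/w6.png

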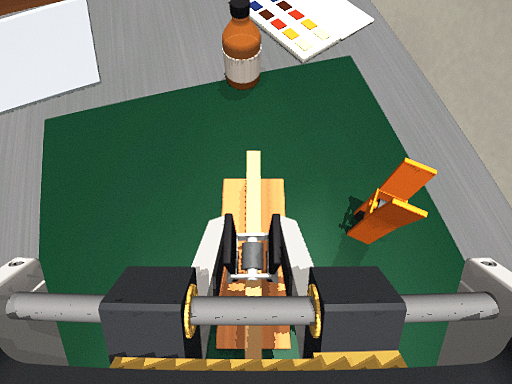

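>>> {"name": "send_rows", "arguments": {"motion": [{"hand":20,"travel":[7.7,0,-9.2],"delta_rot":[0,0,0]},{"hand":20,"travel":[19.2,0,-23],"delta_rot":[0,0,0]},{"hand":20,"travel":[38.5,0,-46],"delta_rot":[0,0,0]},{"hand":20,"travel":[57.7,0,-69],"delta_rot":[0,0,0]},{"hand":20,"travel":[77,0,-92],"delta_rot":[0,0,0]},{"hand":20,"travel":[96,0,-115],"delta_rot":[0,0,0]},{"hand":20,"travel":[106,0,-127],"delta_rot":[0,0,0]},{"hand":20,"travel":[106,0,-127],"delta_rot":[0,0,0]}]}}

```text
clock: 18.05
ee_pos: [0.5883, 0.1489, 0.311]
orientation: [0.746, 0.572, 0.273, -0.206]
force: [1.4, 0.0, -1.1]
finger_gap: 0.0332
```

```bash
cat >> h.py <<'E'
PHI=.695
Tg=tool(-.265)*R.from_euler('y',PHI)
c_piv=Tg.inv().apply(np.array([.5795,.120,.132])-np.array([.5859,.1482,.1408])); c_piv[1]=0
Tpress=tool(-.018,.611); zb=-Tpress.apply([0,0,1]); Ed=np.array([.511,-.185,.1405])
TT=Tpress*R.from_euler('y',PHI)
def tcp_for(d,E=Ed,T=TT): return E+d*zb-T.apply(c_piv)
E
python3 - <<'E'
from h import *
st();print(c_piv)
s=observe()
print('target',tcp_for(.125));mv(tcp_for(.125)+[0,0,.05],TT)
from ik2 import *
q=s['joint_positions']
# straight-line IK check
p0=s['ee_pos'];R0=R.from_quat(s['orientation']);d=(R0.inv()*TT).as_rotvec()
for f in np.linspace(0,1,11):
    r=solve(p0+f*(tcp_for(.125)+[0,0,.05]-p0),R0*R.from_rotvec(d*f),[q],.03);q=r[3];print(round(f,1),(r[1]*1000).round(1),round(r[2],3),q.round(2).tolist())
b=capture('side');crop(b,140,60,260,240,4,'r6.png')
E
```

```text
18.05 [0.5883 0.1489 0.311 ] [ 0.841  0.636 -1.142  1.788 -0.094  0.753 -0.326] [ 1.4  0.  -1.1] 0.0332 roterr [-0.492  -0.5967 -0.4365]
[-0.02782587  0.         -0.01174303]
target [ 0.43477316 -0.15473126  0.2500922 ]
travel [-262.1, -68.8, -205.9] rot [-0.3092, 0.0735, -0.5692] dist 0.34
0.0 0.0 0.0 [0.81, 0.6, -1.06, 1.79, -0.19, 0.76, -0.23]
0.1 0.0 0.0 [0.83, 0.52, -0.93, 1.85, -0.37, 0.76, 0.04]
0.2 0.0 0.0 [0.86, 0.47, -0.84, 1.9, -0.51, 0.78, 0.28]
0.3 0.0 0.0 [0.82, 0.41, -0.66, 1.94, -0.66, 0.84, 0.55]
0.4 0.0 0.0 [0.78, 0.37, -0.47, 1.98, -0.77, 0.91, 0.78]
0.5 0.0 0.0 [0.73, 0.35, -0.29, 2.01, -0.85, 0.98, 0.99]
0.6 0.0 0.0 [0.74, 0.35, -0.17, 2.03, -0.88, 1.04, 1.16]
0.7 0.0 0.0 [0.77, 0.36, -0.09, 2.04, -0.9, 1.1, 1.32]
0.8 0.0 0.0 [0.87, 0.37, -0.11, 2.04, -0.89, 1.13, 1.44]
0.9 0.0 0.0 [0.98, 0.4, -0.14, 2.03, -0.87, 1.16, 1.55]
1.0 0.0 0.0 [1.08, 0.43, -0.18, 2.01, -0.84, 1.19, 1.65]
```

View pics/r6.png

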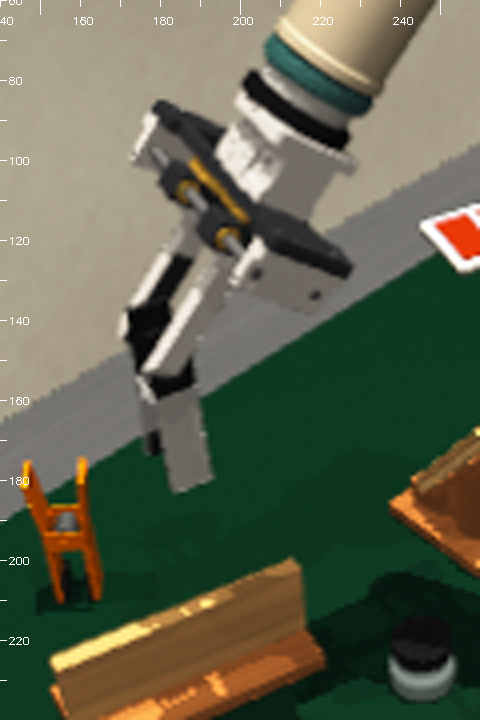

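>>> {"name": "send_rows", "arguments": {"motion": [{"hand":20,"travel":[-20,-5,-16],"delta_rot":[-0.024,0.006,-0.044]},{"hand":20,"travel":[-44,-11,-34],"delta_rot":[-0.052,0.012,-0.095]},{"hand":20,"travel":[-68,-18,-53],"delta_rot":[-0.08,0.019,-0.148]},{"hand":20,"travel":[-92,-24,-72],"delta_rot":[-0.108,0.026,-0.2]},{"hand":20,"travel":[-116,-30,-91],"delta_rot":[-0.137,0.033,-0.252]},{"hand":20,"travel":[-140,-37,-110],"delta_rot":[-0.165,0.039,-0.304]},{"hand":20,"travel":[-164,-43,-129],"delta_rot":[-0.193,0.046,-0.356]},{"hand":20,"travel":[-188,-49,-148],"delta_rot":[-0.222,0.053,-0.408]},{"hand":20,"travel":[-212,-56,-167],"delta_rot":[-0.25,0.059,-0.46]},{"hand":20,"travel":[-236,-62,-185],"delta_rot":[-0.278,0.066,-0.512]},{"hand":20,"travel":[-262,-69,-206],"delta_rot":[-0.309,0.0735,-0.569]},{"hand":20,"travel":[-262,-69,-206],"delta_rot":[-0.309,0.0735,-0.569]}]}}

```text
clock: 19.1
ee_pos: [0.4302, -0.1634, 0.2926]
orientation: [0.574, 0.697, 0.428, -0.027]
force: [0.3, -0.6, -1.1]
finger_gap: 0.0334
```

Run:
```python
from h import *
st()
s=observe();print((R.from_quat(s['orientation']).inv()*TT).as_rotvec())
mv(tcp_for(.115),TT)
```

```text
19.1 [ 0.4302 -0.1634  0.2926] [ 1.728  0.729 -1.215  1.989 -0.28   0.866  0.998] [ 0.3 -0.6 -1.1] 0.0334 roterr [-0.0049 -0.6898 -0.0135]
[ 2.68266340e-05  5.18288307e-03 -1.40586306e-02]
travel [-23.7, -20.4, 42.1] rot [0.0, 0.0052, -0.0141] dist 0.052
```

>>> {"name": "send_rows", "arguments": {"motion": [{"hand":20,"travel":[-8,-7,12],"delta_rot":[0,0.002,-0.005]},{"hand":20,"travel":[-16,-14,25],"delta_rot":[0,0.004,-0.01]},{"hand":20,"travel":[-23,-20,38],"delta_rot":[0,0.005,-0.014]},{"hand":20,"travel":[-24,-20,42],"delta_rot":[0,0.005,-0.014]},{"hand":20,"travel":[-24,-20,42],"delta_rot":[0,0.005,-0.014]}]}}

```text
clock: 19.52
ee_pos: [0.4428, -0.1459, 0.245]
orientation: [0.563, 0.705, 0.43, -0.029]
force: [-0.7, 0.2, -0.9]
finger_gap: 0.0332
```

Run:
```python
from h import *
st()
mv(tcp_for(.115),TT)
b=capture('side');crop(b,230,90,330,190,7,'p1.png');a=capture('scene');crop(a,190,110,290,230,6,'p2.png')
import pickle
p=camera_params('wrist');im=capture('wrist');pickle.dump((p,im),open('w7.pkl','wb'));cv2.imwrite('pics/w7.png',im[:,:,::-1])
```

```text
19.5167 [ 0.4428 -0.1459  0.245 ] [ 1.649  0.805 -1.171  2.042 -0.245  0.745  1.025] [-0.7  0.2 -0.9] 0.0332 roterr [-0.0039 -0.7038  0.0095]
travel [-7.6, -3.6, -4.8] rot [-0.0068, -0.0088, 0.0074] dist 0.01
```

View pics/p1.png

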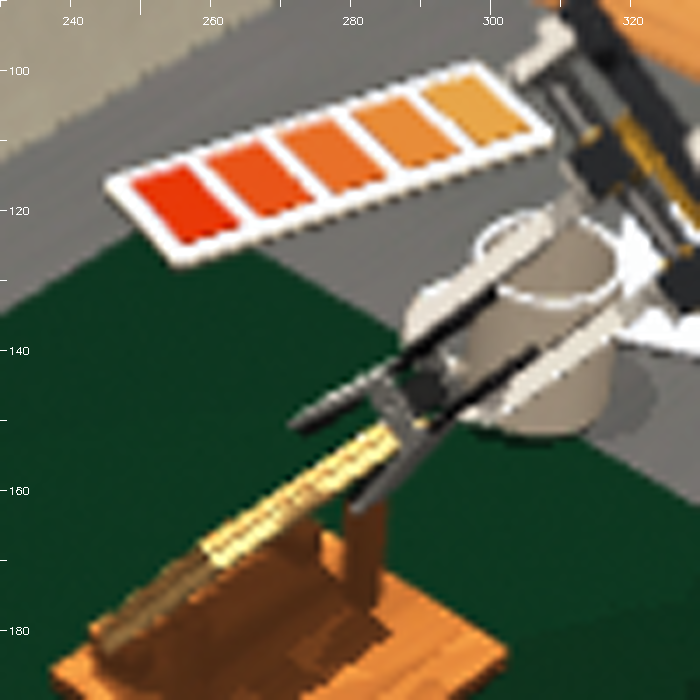

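View pics/p2.png

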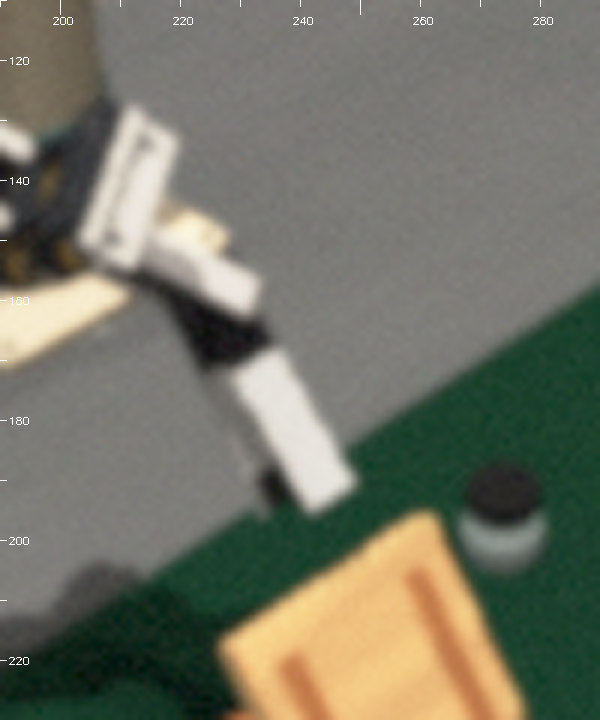

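View pics/w7.png

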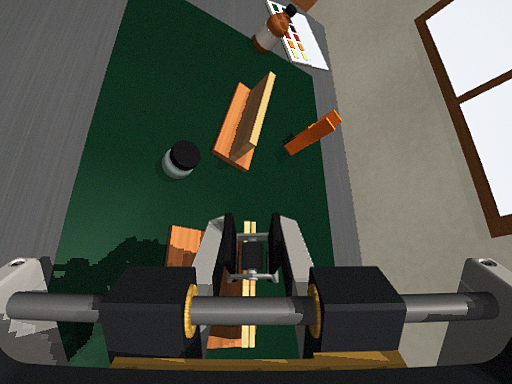

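Run:
```python
from h import *
import pickle
p,im=pickle.load(open('w7.pkl','rb'))
crop(im,205,205,305,355,5,'w7c.png')
s=observe();T=R.from_quat(s['orientation'])
X=[s['ee_pos']+T.apply([a,0,b]) for a,b in ((0,0),(0,-.04),(.03,.0),(-.03,.0))]
print('tool y=0 plane px',proj(p,X).round(1).tolist())
L=[Ed+Tpress.apply([a,0,0]) for a in (-.07,-.03,0,.03,.07)]
print('E line px',proj(p,L).round(1).tolist())
```

```text
tool y=0 plane px [[252.6, 213.2], [252.8, 235.8], [252.6, 176.1], [252.7, 247.6]]
E line px [[246.6, 346.6], [247.2, 306.5], [247.6, 278.6], [248.0, 252.4], [248.5, 220.2]]
```

View pics/w7c.png

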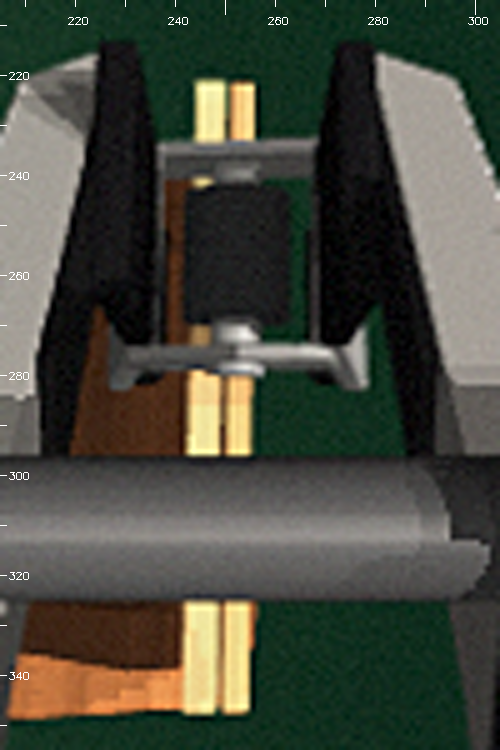

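The press seam in the wrist view is at (250.5,221)–(248.7,347). That matches the prediction along y and in slope, with a 2 mm shift across, which I'll correct. The pads straddle the edge plane.

```bash
sed -i 's/Ed=np.array(\[.511,-.185,.1405\])/Ed=np.array([.5126,-.185,.141])/' h.py
python3 - <<'E'
from h import *
st()
mv(tcp_for(.115),TT);mv(tcp_for(.085),TT);mv(tcp_for(.047),TT)
E
```

```text
19.6667 [ 0.4437 -0.1473  0.2464] [ 1.651  0.802 -1.173  2.04  -0.245  0.746  1.025] [ 0.4 -0.6 -1.7] 0.0334 roterr [-0.0021 -0.7003  0.0112]
travel [-7.3, -3.5, -3.0] rot [-0.0056, -0.0053, 0.0097] dist 0.009
travel [-26.7, -3.6, 19.9] rot [-0.0056, -0.0053, 0.0097] dist 0.033
travel [-51.2, -3.7, 49.0] rot [-0.0056, -0.0053, 0.0097] dist 0.071
```

>>> {"name": "send_rows", "arguments": {"motion": [{"hand":20,"travel":[-4,-2,-2],"delta_rot":[-0.003,-0.003,0.005]},{"hand":20,"travel":[-8,-3.5,-2],"delta_rot":[-0.0055,-0.005,0.0095]},{"hand":20,"travel":[-15,-3.5,6],"delta_rot":[-0.0055,-0.005,0.0095]},{"hand":20,"travel":[-22,-3.5,14],"delta_rot":[-0.0055,-0.005,0.0095]},{"hand":20,"travel":[-27,-3.5,20],"delta_rot":[-0.0055,-0.005,0.0095]},{"hand":20,"travel":[-27,-3.5,20],"delta_rot":[-0.0055,-0.005,0.0095]},{"hand":20,"travel":[-27,-3.5,20],"delta_rot":[-0.0055,-0.005,0.0095]}]}}

```text
clock: 20.25
ee_pos: [0.4595, -0.1547, 0.2169]
orientation: [0.568, 0.701, 0.43, -0.027]
force: [0.2, 0.3, -1.5]
finger_gap: 0.0332
```

Run:
```python
from h import *
st()
mv(tcp_for(.085),TT);mv(tcp_for(.047),TT)
p=camera_params('wrist');s=observe();im=capture('wrist')
T=R.from_quat(s['orientation'])
print('E line px',proj(p,[Ed+Tpress.apply([a,0,0]) for a in (-.07,0,.07)]).round(1).tolist())
crop(im,205,195,305,355,4,'w8c.png')
b=capture('side');crop(b,230,90,330,190,7,'p3.png')
```

```text
20.25 [ 0.4595 -0.1547  0.2169] [ 1.6    0.856 -1.126  2.03  -0.221  0.695  1.029] [ 0.2  0.3 -1.5] 0.0332 roterr [-6.000e-04 -6.973e-01 -0.000e+00]
travel [0.2, 0.4, -0.9] rot [-0.0006, -0.0023, -0.0002] dist 0.001
travel [-24.2, 0.4, 28.2] rot [-0.0006, -0.0023, -0.0002] dist 0.037
E line px [[252.8, 341.6], [252.7, 267.6], [252.6, 205.0]]
```

View pics/w8c.png

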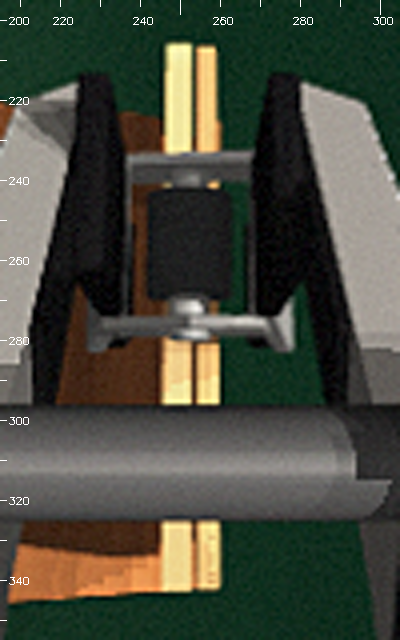

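View pics/p3.png

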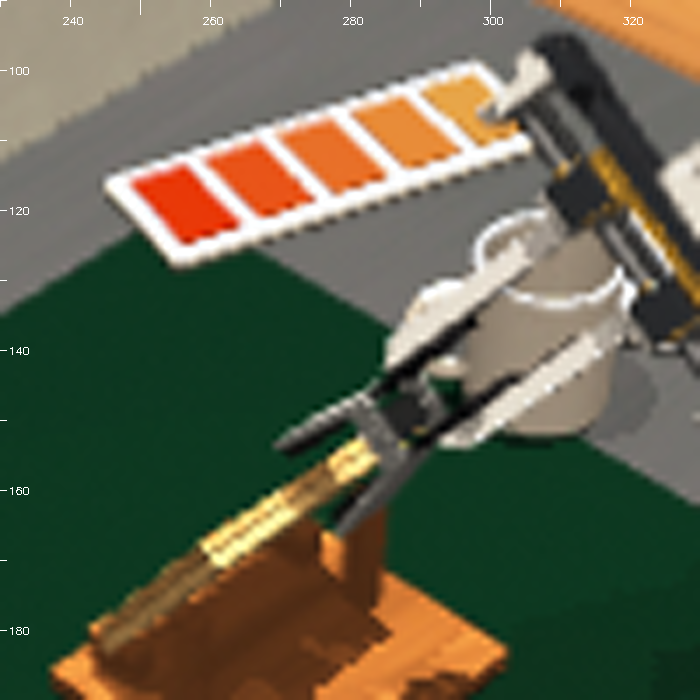

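Centred and square (seam column 253, clamp centre 252). Final slide down to d = 47 mm.

>>> {"name": "send_rows", "arguments": {"motion": [{"hand":20,"travel":[-5,0.3,6],"delta_rot":[0,-0.002,0]},{"hand":20,"travel":[-10,0.4,12],"delta_rot":[0,-0.002,0]},{"hand":20,"travel":[-15,0.4,18],"delta_rot":[0,-0.002,0]},{"hand":20,"travel":[-20,0.4,23.5],"delta_rot":[0,-0.002,0]},{"hand":20,"travel":[-24,0.4,28],"delta_rot":[0,-0.002,0]},{"hand":20,"travel":[-24,0.4,28],"delta_rot":[0,-0.002,0]},{"hand":20,"travel":[-24,0.4,28],"delta_rot":[0,-0.002,0]}]}}

```text
clock: 20.93
ee_pos: [0.4809, -0.1559, 0.187]
orientation: [0.568, 0.701, 0.43, -0.026]
force: [-0.2, 0.2, -1.6]
finger_gap: 0.0336
```

Run:
```python
from h import *
st()
mv(tcp_for(.047),TT)
p=camera_params('wrist');s=observe();im=capture('wrist')
T=R.from_quat(s['orientation'])
pv=s['ee_pos']+T.apply(c_piv)
cx=Tpress.apply([1,0,0])
print('E line px',proj(p,[Ed+Tpress.apply([a,0,0]) for a in (-.07,0,.07)]).round(1).tolist(),'pivot +-15',proj(p,[pv-.015*cx,pv,pv+.015*cx]).round(1).tolist(), 'pivot-E in board',Tpress.inv().apply(pv-Ed).round(4))
crop(im,205,195,305,355,4,'w9c.png')
b=capture('side');crop(b,230,90,330,190,7,'p4.png');a=capture('scene');crop(a,190,130,290,240,6,'p5.png')
```

```text
20.9333 [ 0.4809 -0.1559  0.187 ] [ 1.536  0.909 -1.083  2.016 -0.199  0.638  1.031] [-0.2  0.2 -1.6] 0.0336 roterr [-5.000e-04 -6.945e-01 -3.000e-04]
travel [0.0, -0.0, 0.5] rot [-0.0004, 0.0005, -0.0004] dist 0.001
E line px [[252.5, 344.8], [252.3, 261.0], [252.2, 191.7]] pivot +-15 [[252.4, 271.8], [252.3, 251.9], [252.3, 232.9]] pivot-E in board [-0.0004  0.     -0.0474]
```

View pics/w9c.png

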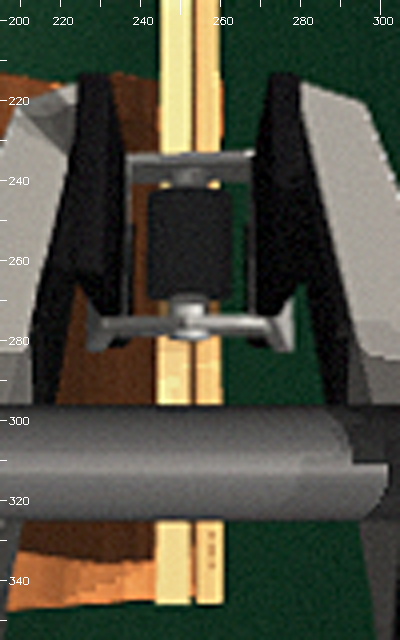

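View pics/p4.png

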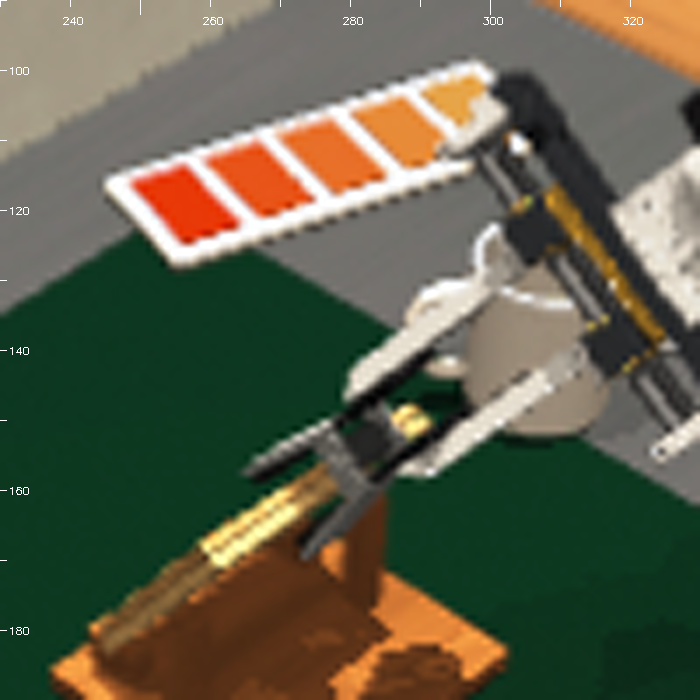

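View pics/p5.png

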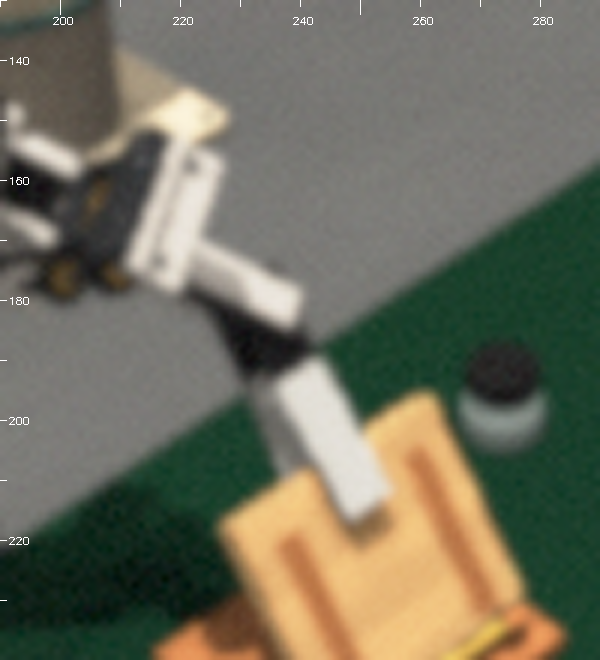

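>>> {"name": "send_rows", "arguments": {"motion": [{"hand":38,"travel":[0,0,0],"delta_rot":[0,0,0]},{"hand":42,"travel":[0,0,0],"delta_rot":[0,0,0]},{"hand":46,"travel":[0,0,0],"delta_rot":[0,0,0]},{"hand":55,"travel":[0,0,0],"delta_rot":[0,0,0]},{"hand":70,"travel":[0,0,0],"delta_rot":[0,0,0]},{"hand":76,"travel":[0,0,0],"delta_rot":[0,0,0]},{"hand":76,"travel":[0,0,0],"delta_rot":[0,0,0]}]}}

```text
clock: 21.67
ee_pos: [0.481, -0.1563, 0.1875]
orientation: [0.568, 0.701, 0.429, -0.025]
force: [0.8, -0.3, 0.6]
finger_gap: 0.0694
```

Run:
```python
from h import *
st()
p=camera_params('wrist');im=capture('wrist')
crop(im,195,195,315,355,4,'w10c.png')
b=capture('side');crop(b,230,90,330,190,7,'p6.png')
```

```text
21.6667 [ 0.481  -0.1563  0.1875] [ 1.537  0.908 -1.084  2.016 -0.199  0.638  1.031] [ 0.8 -0.3  0.6] 0.0694 roterr [ 1.000e-04 -6.935e-01 -1.000e-04]
```

View pics/w10c.png

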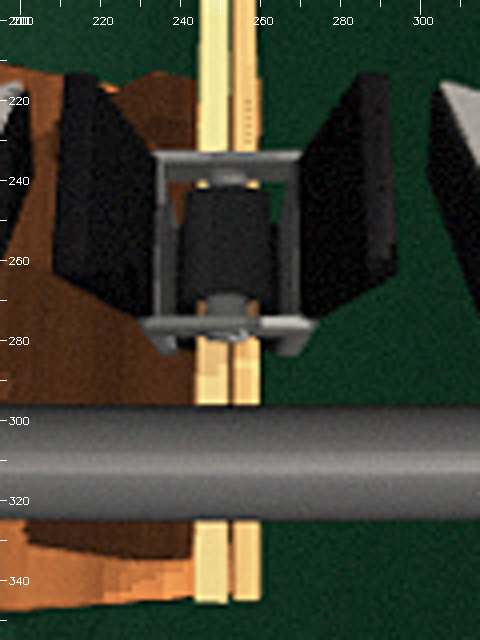

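View pics/p6.png

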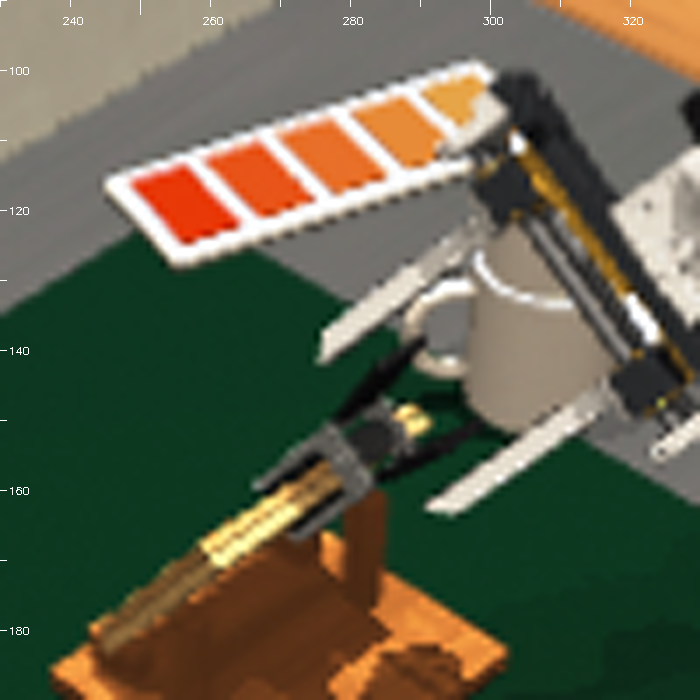

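The clamp is on, square and centred. Retreat straight back along the tool axis.

>>> {"name": "send_rows", "arguments": {"motion": [{"hand":80,"travel":[0,0,-8],"delta_rot":[0,0,0]},{"hand":80,"travel":[0,0,-20],"delta_rot":[0,0,0]},{"hand":80,"travel":[0,0,-40],"delta_rot":[0,0,0]},{"hand":80,"travel":[0,0,-60],"delta_rot":[0,0,0]},{"hand":80,"travel":[0,0,-80],"delta_rot":[0,0,0]},{"hand":80,"travel":[0,0,-105],"delta_rot":[0,0,0]},{"hand":80,"travel":[0,0,-130],"delta_rot":[0,0,0]},{"hand":80,"travel":[0,0,-150],"delta_rot":[0,0,0]},{"hand":80,"travel":[0,0,-150],"delta_rot":[0,0,0]},{"hand":80,"travel":[0,0,-150],"delta_rot":[0,0,0]},{"hand":80,"travel":[0,0,-150],"delta_rot":[0,0,0]},{"hand":80,"travel":[0,0,-150],"delta_rot":[0,0,0]}]}}

```text
clock: 22.77
ee_pos: [0.4128, -0.2495, 0.2813]
orientation: [0.568, 0.702, 0.43, -0.026]
force: [0.1, 0.6, -0.7]
finger_gap: 0.0798
```

Run:
```python
from h import *
st()
p=camera_params('wrist');im=capture('wrist');cv2.imwrite('pics/w11.png',im[:,:,::-1])
b=capture('side');crop(b,220,110,330,220,6,'p7.png');a=capture('scene');crop(a,180,140,310,310,4,'p8.png')
```

```text
22.7667 [ 0.4128 -0.2495  0.2813] [ 1.747  0.805 -1.131  1.82  -0.201  1.035  1.051] [ 0.1  0.6 -0.7] 0.0798 roterr [-1.200e-03 -6.956e-01  5.000e-04]
```

View pics/w11.png

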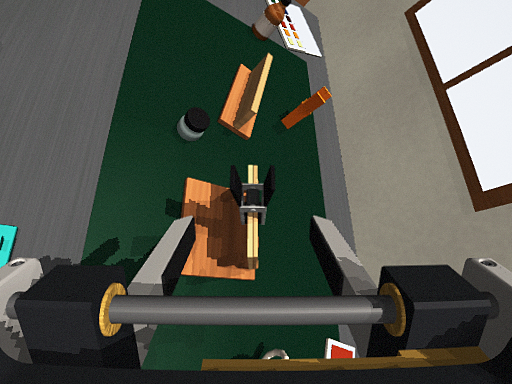

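View pics/p7.png

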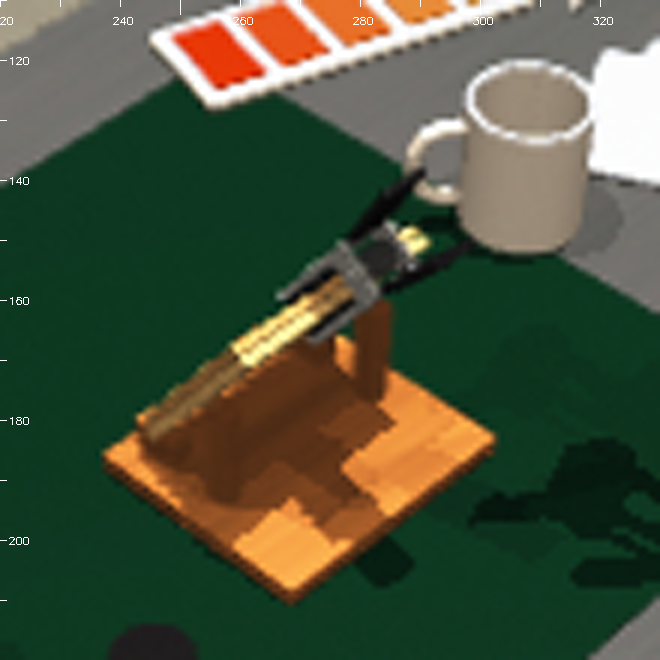

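View pics/p8.png

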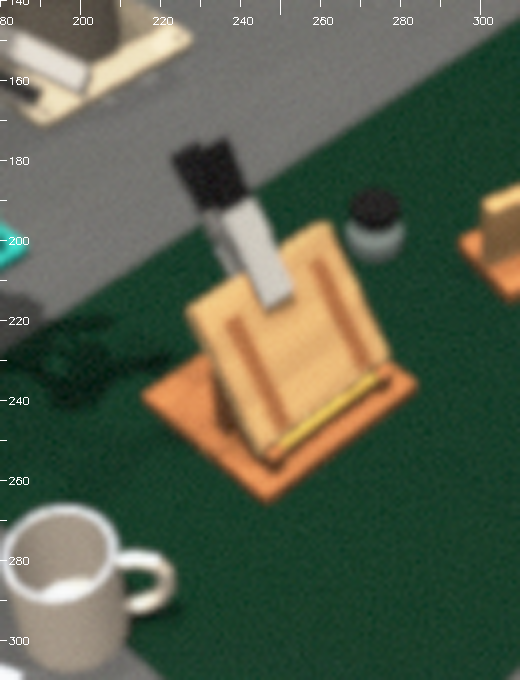

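Clamp sits square at mid-width (its tip in the scene view at (248,215), midway between the leaf's battens), and it stays still with the robot clear. Handing in.

Run:
```python
from bench import *
print(close_job())
```

```text
the job is handed in; nothing more can be done
None
```

I folded the leaf shut against the board, then took the steel clamp off its rail and let it close over the middle of the press's top edge. I handed the job in at about 23 s on the clock.

**What went wrong on the way:**
- **Leaf:** The first push passed over the leaf. The fingertips sat about 28 mm short of the reported TCP, which I confirmed in the camera views. The second push, lower down, closed the leaf and ended at 15 N.
- **Clamp:** My first grasp was vertical and ran into the arm's joint limits at the press. I put the clamp back on its rail, regrasped it tilted by 0.7 rad, and placed it from there.

**Last checks:**
- All three views show the leaf flush and the clamp at mid-width, square to the board, its pads over both leaf and board. It held still for about 1 s with the gripper clear.
- The pivot sat about 47 mm above the edge along the slope, the same depth as on the rail.
- The centring along the hinge may be off by about 2–3 mm, because the wrist view was slightly ambiguous there.
- I never touched the mug, jar or bottle. The mug and jar looked unmoved; I did not measure the bottle's position again.
- The robot was touching nothing at the end.

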